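# Gang-clamp hand scrapers for regrinding

### The arm

A 6-joint arm with a two-finger parallel gripper is mounted at the origin on the work surface. World frame = base frame: x ahead of the robot, y to its left, z up, the work surface at z = 0. Lengths are in m, angles in rad, forces in N, time in s.
With the tool pointing down it reaches from about 0.275 to 0.75 m from the base axis. Payload 10.2 kg.
Tool frame: the origin (TCP) lies on the mounting face of the last link; the fingertips stand 173 mm ahead of it and the grasp point (between the pads) lies 155 mm ahead of it; z points along the fingers, y is the line along which they close (so a half turn about z gives the same grasp; the last joint's range is limited). The gripper opens to 85 mm and grips with 20 to 120 N. Pads are 22 mm wide; open, the fingers measure 114 mm over their backs; the gripper's body (76 mm by 85 mm) begins 54 mm behind the grasp point. The pads swing forward as they close: fully open they stand 13 mm farther back than shut.
Start: joints at [-1.469, 0.313, 1.498, -0, 1.331, -0.223], TCP at [0.168, -0.498, 0.405] pointing down, gripper open.
Joint ranges: [-2.94, 2.94], [-0.97, 2.17], [0.19, 2.56], [-1.23, 4.37], [0.02, 3.11], [-2.88, 2.88]. Speed limits (rad/s): [2.39, 2.39, 3.01, 3.14, 3.14, 3.14].

### API

Orientations are given as a rotation vector (axis times angle).
In Python, from station import bot gives the robot as it stands.
- The arm moves only by the shell command python3 -m creep 'ROWS' [FORCE]. ROWS is JSON, a list of rows, each an object with "delta_pos": the shift along the tool's x, y, z in m, a list of three; "rot": the turn, a rotation vector about the tool's x, y, z in rad, a list of three; "hand": the finger opening in m, from 0 to 0.0854. A call has 1 to 20 rows; each row shifts and turns the commanded pose from where the row before left it, along the tool's axes as they then stand; what a row does not reach is not made up. A row lasts 1/12 s, in which the tool goes at most 41.7 mm and 7.16 degrees, less where a joint would pass 70% of its speed; a pose out of reach is approached as far as the arm can. A call is refused whole if a number of a shift passes 0.0417 or a number of a turn 0.125, either way. A call with a gripper value outside its range is refused whole. The fingers move at their own pace and stop on an object; FORCE is the grip in N (left out, the last holds). Time passes only in rows, so rows that do not move let the fingers close. It gives the time, the measured TCP pose, the force, the opening and the grip force at its end, in the units of the state.
- bot.observe(): the state, without advancing time (a new reading comes with each control period).
- bot.get_image(name): name is "scene" or "top"; returns a dict with "image" (420x560x3 uint8, red, green, blue), "fx", "fy", "cx", "cy" (pixels), "pose" (4x4, takes a point from camera to world coordinates). Camera axes: x right, y up, looking along -z (the intrinsics and any distortion apply to the point x, -y, -z); pixel columns grow to the right and rows downward; lengths in m; the calibration is good to about 2 mm. A picture is of the moment at which its call begins. There is no depth.
- bot.job_done(): hands the job in; it is judged then, once.
Trained networks look in a picture, given as the dict that the camera call returned (one of the last four; its "shot" number tells which), for a name from the list of things; names that differ only in an ending like _2 or _b are one class to them, and where a whole thing is asked for, a point or a joint stands for the part that bears it (a point fixed in the world has none). Each returns a list of dicts, best first, with "confidence" (0 to 1); they miss things now and then, are a little off and sometimes report something else, mostly with a low value. They report only what shows in the picture. A call takes as long as a camera call. They do not tell look-alikes from the thing itself.
- bot.silhouettes(picture, label): "region" (420x560 bool, what is visible of it) and "extent" ([centre column, centre row, width, height] in pixels, round what is visible of it).
The state is a dict: "t": time; "joint_pos": joint angles; "joint_velocities": joint speeds; "joint_efforts": joint torques, N m; "tool_pos": TCP position; "orientation": TCP orientation; "force": force on the tool from outside, world axes, zero at the start; "wrist_torque": the same for the moment, N m; "gripper_width": finger opening in m; "finger_force": force on a finger pad.
Only numpy, scipy, OpenCV 4.12 (cv2) and the standard library are available. Lean on these libraries where they do the work, as an engineer would, in place of code of your own. Each camera call takes 0.05 s, during which the arm holds its last target. There are 200 camera calls.

### The job

Get the hand scrapers ready for regrinding: slide the blade of every scraper on the bench fully home, up against the back stop, in a slot of its own in the clamping fixture, any slot. Then screw the clamp bolt clockwise by its upright lever until it is snug, and only then fold the lever down flat along the bar; leave the other things on the bench where they are.

Things in the scene. Friction and masses are not known exactly. Their poses are not given: they have to be found in the camera images.
- fixture: Clamping fixture fixed to the bench. Origin on the bench under the clamp bolt's vertical axis; x points away from the robot into the slots, y left along the bar, z up. Base plate 10 mm thick, x -160 to 45, y -125 to 125 mm. On it a steel block, top 34 mm above the bench, x -30 (slot mouths) to 30 mm; four slots along x at y = -87, -29, 29, 87 mm; stop wall behind at x = 30 mm.
- slot0_end (a point): Inner end of slot 0 (0 to 3 from fixture -y to +y): point on the stop wall, mid slot, 24 mm above the bench, where the middle of a blade's end edge lies when fully home. Slot: upright, 10 mm wide, 60 mm deep along fixture x, open at the top and at its -x mouth, floor = the plate, 10 mm up. The clamp bar crosses above it. Axes as the fixture's.
- slot1_end (a point): Inner end of slot 1 (0 to 3 from fixture -y to +y): point on the stop wall, mid slot, 24 mm above the bench, where the middle of a blade's end edge lies when fully home. Slot: upright, 10 mm wide, 60 mm deep along fixture x, open at the top and at its -x mouth, floor = the plate, 10 mm up. The clamp bar crosses above it. Axes as the fixture's.
- slot2_end (a point): Inner end of slot 2 (0 to 3 from fixture -y to +y): point on the stop wall, mid slot, 24 mm above the bench, where the middle of a blade's end edge lies when fully home. Slot: upright, 10 mm wide, 60 mm deep along fixture x, open at the top and at its -x mouth, floor = the plate, 10 mm up. The clamp bar crosses above it. Axes as the fixture's.
- slot3_end (a point): Inner end of slot 3 (0 to 3 from fixture -y to +y): point on the stop wall, mid slot, 24 mm above the bench, where the middle of a blade's end edge lies when fully home. Slot: upright, 10 mm wide, 60 mm deep along fixture x, open at the top and at its -x mouth, floor = the plate, 10 mm up. The clamp bar crosses above it. Axes as the fixture's.
- bar_mid (a point): Centre of the underside of the dark steel clamp bar (24 mm in x, 238 mm in y, 12 mm thick) that spans the slots over the middle of the block: 43 mm above the bench less 0.75 mm per rad of screw turn; 37 mm when snug, about 1 mm over the upper edges of blades lying in the slots. Blades must go in under it. Axes as the fixture's.
- scraper0_grip (a point): Hand scraper, blade on edge (may be absent; all are alike): centre of its square wooden handle, 90 mm long (x), 26 wide (y), 30 tall (z), half-way up, 15 mm above its underside. x points along the tool to the blade, z up. Handle front end 45 mm, blade end 111 mm ahead of this point; handle rear end 45 mm behind. About 0.12 kg, balances about 15 mm ahead of this point.
- scraper0_tip (a point): Middle of the end edge of that scraper's blade, a straight steel strip 66 mm long (x), 5 mm thick (y), 24 mm tall (z, from 2 to 26 mm above the tool's underside). Axes as the handle's.
- scraper1_grip (a point): Hand scraper, blade on edge (may be absent; all are alike): centre of its square wooden handle, 90 mm long (x), 26 wide (y), 30 tall (z), half-way up, 15 mm above its underside. x points along the tool to the blade, z up. Handle front end 45 mm, blade end 111 mm ahead of this point; handle rear end 45 mm behind. About 0.12 kg, balances about 15 mm ahead of this point.
- scraper1_tip (a point): Middle of the end edge of that scraper's blade, a straight steel strip 66 mm long (x), 5 mm thick (y), 24 mm tall (z, from 2 to 26 mm above the tool's underside). Axes as the handle's.
- scraper2_grip (a point): Hand scraper, blade on edge (may be absent; all are alike): centre of its square wooden handle, 90 mm long (x), 26 wide (y), 30 tall (z), half-way up, 15 mm above its underside. x points along the tool to the blade, z up. Handle front end 45 mm, blade end 111 mm ahead of this point; handle rear end 45 mm behind. About 0.12 kg, balances about 15 mm ahead of this point.
- scraper2_tip (a point): Middle of the end edge of that scraper's blade, a straight steel strip 66 mm long (x), 5 mm thick (y), 24 mm tall (z, from 2 to 26 mm above the tool's underside). Axes as the handle's.
- scraper3_grip (a point): Hand scraper, blade on edge (may be absent; all are alike): centre of its square wooden handle, 90 mm long (x), 26 wide (y), 30 tall (z), half-way up, 15 mm above its underside. x points along the tool to the blade, z up. Handle front end 45 mm, blade end 111 mm ahead of this point; handle rear end 45 mm behind. About 0.12 kg, balances about 15 mm ahead of this point.
- scraper3_tip (a point): Middle of the end edge of that scraper's blade, a straight steel strip 66 mm long (x), 5 mm thick (y), 24 mm tall (z, from 2 to 26 mm above the tool's underside). Axes as the handle's.
- axle (a joint): How far the clamp bolt is screwed in, rad: turning it clockwise seen from above increases it and lowers bolt and bar by 0.75 mm per rad; 8.0 is snug (a hard stop), about one full turn from the start. Needs about 0.1 N m and stays where left. It is turned by its upright lever.
- lever (a joint): Angle of the bolt's flip lever, rad: 0 stands straight up (open), 1.57 lies flat along the bar (closed). Stiff: needs about 0.15 N m about its pivot and stays where left.
- lever_pivot (a point): The lever's hinge point on the bolt's axis, 11 mm above the bar's top face (66 mm above the bench less 0.75 mm per rad of screw turn). Its axes turn with the bolt: x is the horizontal direction towards which the lever folds down, y the hinge pin, z up. With the bolt snug its x points along the fixture's +y, so that the lever folds down along the bar.
- lever_tip (a point): Free end of the flip lever, an aluminium paddle 66 mm long from the pivot, 22 mm wide (along the hinge pin), 10 mm thick (along the pivot's x when upright). Standing upright it can be gripped across its 10 mm thickness from above to turn the bolt.
- bin: Red open parts bin, 120 x 170 x 75 mm, bystander; origin under its centre.
- tape: Roll of masking tape lying flat, 100 mm across, 24 mm tall, bystander; origin under its centre.
- bottle: White squeeze bottle, 64 mm across, 170 mm tall, bystander; origin under its centre.
- hammer: Hammer lying on the bench, bystander; origin under it.
There are look-alikes about, which are no part of the job. Leave any green or yellow look-alike of the part that bears scraper1_grip alone.

How it is judged:
On the way, in this order (a step that is already met when the one before it is completed fails the run):
1. every scraper's blade is fully home in a slot of its own ((distance between scraper0_tip and slot0_end below 0.007 m or distance between scraper0_tip and slot1_end below 0.007 m or distance between scraper0_tip and slot2_end below 0.007 m or distance between scraper0_tip and slot3_end below 0.007 m) and angle between the x axis of each of scraper0_grip, scraper1_grip, scraper2_grip, scraper3_grip and the x axis of fixture, either way round below 0.12 rad and angle between each of scraper0_grip, scraper1_grip, scraper2_grip, scraper3_grip's own z axis and vertical below 0.12 rad and (distance between scraper1_tip and slot0_end below 0.007 m or distance between scraper1_tip and slot1_end below 0.007 m or distance between scraper1_tip and slot2_end below 0.007 m or distance between scraper1_tip and slot3_end below 0.007 m) and (distance between scraper2_tip and slot0_end below 0.007 m or distance between scraper2_tip and slot1_end below 0.007 m or distance between scraper2_tip and slot2_end below 0.007 m or distance between scraper2_tip and slot3_end below 0.007 m) and (distance between scraper3_tip and slot0_end below 0.007 m or distance between scraper3_tip and slot1_end below 0.007 m or distance between scraper3_tip and slot2_end below 0.007 m or distance between scraper3_tip and slot3_end below 0.007 m)), for 0.2 s.
2. the clamp bolt is screwed in until snug (value of joint axle above 7.85 rad), for 0.2 s.
3. the lever is folded down closed (value of joint lever above 1.42 rad), for 0.2 s.
At the end, for the whole second after the job is handed in: Every scraper lies in line with a slot and level (within about 7 degrees), its blade's end within 7 mm of the point on the stop wall of a slot, at rest; the bolt is screwed in to within 0.15 rad of snug and the lever is folded to within 0.15 rad of flat (all of step 1 and value of joint axle above 7.85 rad and value of joint lever above 1.42 rad and linear speed of each of scraper0, scraper1, scraper2, scraper3 below 0.02 m/s); the robot touches nothing.
It fails at once if the bin is pushed more than 40 mm from its place (distance of bin from where it was at the start of the episode above 0.04 m).
It fails at once if the tape is pushed more than 40 mm from its place (distance of tape from where it was at the start of the episode above 0.04 m).
It fails at once if the bottle is pushed more than 40 mm from its place (distance of bottle from where it was at the start of the episode above 0.04 m).
It fails at once if the hammer is pushed more than 40 mm from its place (distance of hammer from where it was at the start of the episode above 0.04 m).
Of scraper0, scraper1, scraper2, scraper3 only 3 to 4 are there at a start; the rules pass over those that are not, and their reading is None.
At some moment in a run one of scraper0, scraper1, scraper2, scraper3 may be knocked a few centimetres aside while the robot is not near it.
Once in a run the grip may slacken for a moment while it holds something.
It also fails if it takes over 210 s, if anything falls off the work surface, if the arm or the gripper's body presses on something with over 40 N, if the wrist force passes 120 N, or if a joint passes its speed limit or range.

## Working session

There is one attempt and no reset: what is moved stays moved. The work goes in short steps, Python scripts to look and compute and a shell command to move; the robot and the scene stay as the last step left them, time stands still between calls to the robot, and variables do not carry over. Pictures are saved under pics/ and viewed, at most 14 in all, crops included, and the job is handed in when it is done.

```bash
ls; mkdir -p pics
python3 - <<'E'
from station import bot
import cv2,numpy as np
s=bot.observe();print(s)
for n in("scene","top"):
    p=bot.get_image(n);print(n,p["fx"],p["fy"],p["cx"],p["cy"],np.round(p["pose"],4).tolist(),[k for k in p])
    cv2.imwrite(f"pics/a_{n}.png",p["image"][:,:,::-1])
    for l in("fixture","scraper0_grip","lever_tip","bin","tape","bottle","hammer"):
        print(l,[(round(d["confidence"],2),np.round(d["extent"]).tolist()) for d in bot.silhouettes(p,l)])
E
```

```text
pics
{'t': 0.0, 'joint_pos': array([-1.46940251e+00,  3.13466043e-01,  1.49841669e+00,  1.49641143e-05,
        1.33100052e+00, -2.23407960e-01]), 'joint_velocities': array([ 0.00036882, -0.00124918,  0.00164789,  0.00131328, -0.0003696 ,
        0.00111825]), 'joint_efforts': array([-3.22048327e-04, -4.12259245e+01, -2.59744334e+01, -1.93736410e-04,
        4.14410635e-03,  4.18766376e-06]), 'tool_pos': array([ 0.167521  , -0.49752363,  0.4041344 ]), 'orientation': array([-3.09898590e+00, -5.07744063e-01, -1.46328012e-04]), 'force': array([ 0.06204506,  1.04114185, -0.62596801]), 'wrist_torque': array([-0.01651429, -0.01994878, -0.00572291]), 'finger_force': 0.0, 'gripper_width': 0.08545075751569887}
scene 415.114950849886 415.114950849886 280.29079949231675 212.26730018770115 [[-0.8189, -0.3698, 0.4389, 1.1473], [0.5738, -0.5104, 0.6405, 0.8758], [-0.0128, 0.7763, 0.6302, 0.9497], [0.0, 0.0, 0.0, 1.0]] ['image', 'fx', 'fy', 'cx', 'cy', 'pose', 'shot']
fixture [(0.77, [312.0, 261.0, 105.0, 73.0]), (0.71, [248.0, 197.0, 31.0, 27.0])]
scraper0_grip [(0.74, [218.0, 174.0, 42.0, 14.0]),
[... 270 characters left out ...]
, 29.0])]
hammer [(0.88, [398.0, 313.0, 58.0, 67.0]), (0.68, [264.0, 207.0, 33.0, 28.0])]
top 438.89303387414293 438.89303387414293 279.56490363019736 204.38836416558033 [[-0.0042, 0.9906, -0.1366, 0.3763], [-0.9999, -0.0029, 0.0101, 0.0182], [0.0096, 0.1367, 0.9906, 1.2637], [0.0, 0.0, 0.0, 1.0]] ['image', 'fx', 'fy', 'cx', 'cy', 'pose', 'shot']
fixture [(0.9, [222.0, 204.0, 103.0, 89.0])]
scraper0_grip [(0.68, [362.0, 207.0, 24.0, 54.0]), (0.34, [396.0, 200.0, 16.0, 52.0])]
lever_tip []
bin [(0.78, [335.0, 133.0, 59.0, 54.0])]
tape [(0.72, [223.0, 206.0, 102.0, 88.0]), (0.61, [410.0, 151.0, 33.0, 34.0])]
bottle [(0.8, [116.0, 170.0, 38.0, 29.0])]
hammer [(0.87, [112.0, 234.0, 34.0, 91.0])]
```

Run:
```python
import cv2
a=cv2.imread("pics/a_top.png");cv2.imwrite("pics/a_topL.png",cv2.resize(a[90:345,80:460],None,fx=2.1,fy=2.1,interpolation=cv2.INTER_CUBIC))
a=cv2.imread("pics/a_scene.png");cv2.imwrite("pics/a_scL.png",cv2.resize(a[140:360,150:430],None,fx=2.7,fy=2.7,interpolation=cv2.INTER_CUBIC))
```

```text
(no output)
```

View pics/a_topL.png

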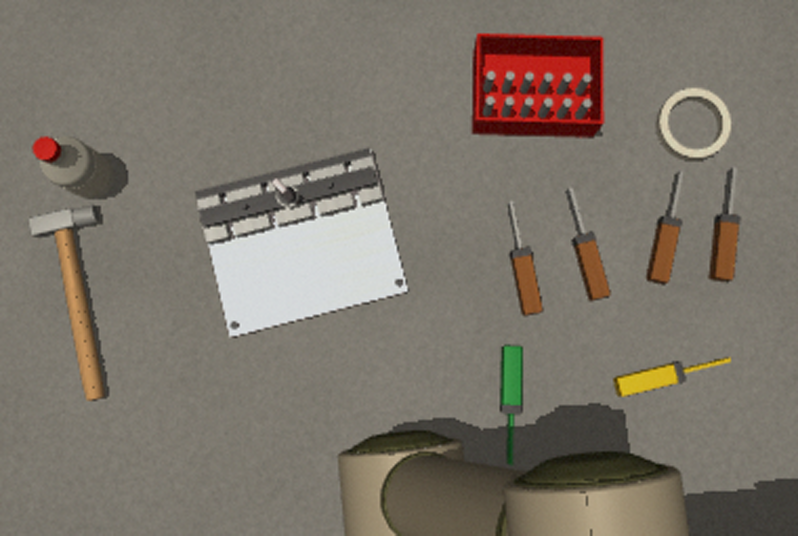

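View pics/a_scL.png

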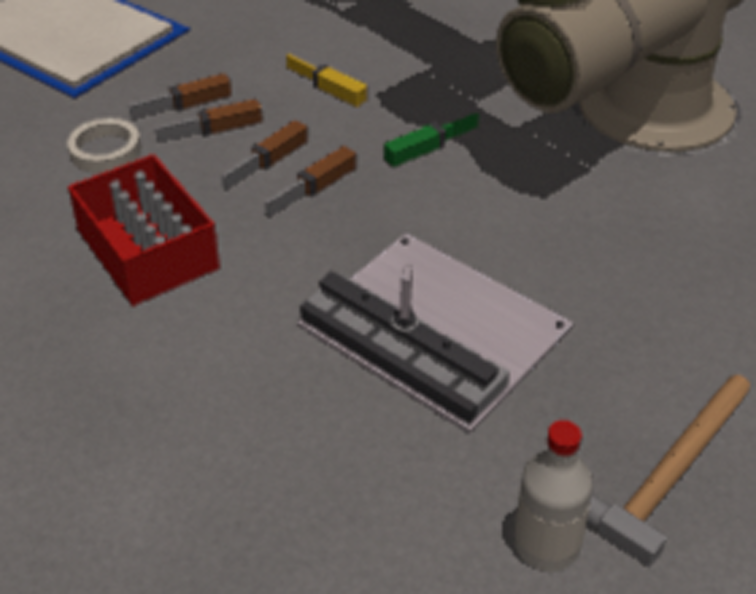

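The top view crop (scale 2.1, offset 80,90) shows four brown scrapers, at about (525,260), (590,245), (665,230) and (727,230). Their blades point away from the robot. The green one (512,400) and the yellow one (670,375) are look-alikes, so I leave them alone. The fixture is at (300,240), with its slots facing +x. I'll fit the handles by colour and look at the fixture corners enlarged.

```bash
cat > h.py <<'E'
import numpy as np,cv2
from scipy.optimize import minimize
from scipy.spatial.transform import Rotation as R
from station import bot
def proj(p,X):
    X=np.atleast_2d(X);T=np.linalg.inv(p["pose"]);c=X@T[:3,:3].T+T[:3,3]
    return np.c_[p["cx"]+p["fx"]*c[:,0]/-c[:,2],p["cy"]-p["fy"]*c[:,1]/-c[:,2]]
def ray(p,uv):
    d=p["pose"][:3,:3]@np.array([(uv[0]-p["cx"])/p["fx"],-(uv[1]-p["cy"])/p["fy"],-1]);return p["pose"][:3,3],d
def atz(p,uv,z):
    o,d=ray(p,uv);return o+d*(z-o[2])/d[2]
def tri(ps,uvs):
    A=np.zeros((3,3));b=np.zeros(3)
    for p,uv in zip(ps,uvs):
        o,d=ray(p,uv);d=d/np.linalg.norm(d);M=np.eye(3)-np.outer(d,d);A+=M;b+=M@o
    return np.linalg.solve(A,b)
def brown(img):
    h=cv2.cvtColor(img,cv2.COLOR_RGB2HSV);m=((h[...,0]>=5)&(h[...,0]<=14)&(h[...,1]>110)&(h[...,2]>45)).astype(np.uint8)
    return cv2.morphologyEx(m,cv2.MORPH_OPEN,np.ones((2,2),np.uint8))
def blobs(m,amin=60):
    n,l,s,c=cv2.connectedComponentsWithStats(m);return [(l==i,c[i],s[i,4]) for i in range(1,n) if s[i,4]>amin]
S=4
def hull(p,X,win):
    u=(proj(p,X)-win[:2]+.5)*S;m=np.zeros(((win[3])*S,(win[2])*S),np.uint8)
    cv2.fillConvexPoly(m,cv2.convexHull(np.round(u*16).astype(np.int32)),1,shift=4);return m
def fitbox(ps,masks,x0,zc=.015,free=False):
    """brown part of the handle: x from -45 to 33ish; returns x,y,yaw,front,(z),cost"""
    wins=[];ms=[]
    for p,m in zip(ps,masks):
        r,c=np.where(m);w=(c.min()-8,r.min()-8,np.ptp(c)+17,np.ptp(r)+17);wins.append(w)
        ms.append(np.kron(np.pad(m,20)[w[1]+20:w[1]+20+w[3],w[0]+20:w[0]+20+w[2]].astype(np.uint8),np.ones((S,S),np.uint8)))
    def cost(q):
        x,y,a,f=q[:4];z=q[4] if free else zc
        B=np.array([[i,j,k] for i in(-.045,f) for j in(-.013,.013) for k in(-.015,.015)])
        X=B@R.from_euler("z",a).as_matrix().T+[x,y,z];e=0
        for p,w,m in zip(ps,wins,ms):
            h=hull(p,X,w);e+=1-(h&m).sum()/(h|m).sum()
        return e
    q=list(x0)+[.033]+([zc] if free else []);st=[.006,.006,.08,.004]+([.006] if free else [])
    sim=np.array([q]+[[v+(st[i] if i==k else 0) for i,v in enumerate(q)] for k in range(len(q))])
    for _ in range(3):
        r=minimize(cost,sim[0],method="Nelder-Mead",options=dict(initial_simplex=sim,xatol=1e-4,fatol=1e-4,maxiter=400))
        sim=np.array([r.x]+[r.x+np.eye(len(q))[k]*st[k]*.5 for k in range(len(q))])
    return r.x,r.fun
def scrapers(ps,free=False,verbose=False):
    """ps=[scene,top]"""
    bs=[blobs(brown(p["image"])) for p in ps];out=[]
    for m,c,a in bs[1]:
        X=atz(ps[1],c,.03 if True else 0);u=proj(ps[0],[X[0],X[1],.018])[0]
        k=[b for b in bs[0] if np.hypot(*(b[1]-u))<9]
        if not k: 
            if verbose: print("no match",c,a)
            continue
        if a>600:continue
        r,cc=np.where(m);P=np.array([atz(ps[1],v,.03)[:2] for v in zip(cc[::3],r[::3])]);d=np.linalg.svd(P-P.mean(0))[2][0]
        if d[0]<0:d=-d
        q,f=fitbox(ps,[k[0][0],m],[*(P.mean(0)+.006*d),np.arctan2(d[1],d[0])],free=free)
        out.append((q,f,c,a))
    return out
def shots():
    return [bot.get_image("scene"),bot.get_image("top")]
def tool():
    s=bot.observe();M=R.from_rotvec(s["orientation"]).as_matrix();return s,M,s["tool_pos"]+.155*M[:,2]
def go(target,yaw):
    """grasp point target, handle yaw: turn about tool z, then shift in the turned tool axes"""
    s,M,g=tool();a=np.arctan2(M[1,0],M[0,0]);dy=(a-yaw+np.pi/2)%np.pi-np.pi/2
    Rt=np.array([[np.cos(a-dy),np.sin(a-dy),0],[np.sin(a-dy),-np.cos(a-dy),0],[0,0,-1]])
    w=R.from_matrix(M.T@Rt).as_rotvec()
    print("t",round(s["t"],1),"grasp",np.round(g,4),"toolyaw",round(a,3),"width",round(s["gripper_width"],4),"F",np.round(s["force"],1),"q6",round(s["joint_pos"][5],2))
    print("rot",np.round(w,3),"then delta mm",np.round(Rt.T@(np.asarray(target)-g)*1000,1))
E
python3 - <<'E'
from h import *
ps=shots()
for q,f,c,a in scrapers(ps,True,True):print(np.round(q,4),round(f,3),np.round(c),a)
for q,f,c,a in scrapers(ps):print(np.round(q,4),round(f,3))
t=ps[1]["image"][155:257,170:280,::-1];cv2.imwrite("pics/b_top.png",cv2.resize(t,None,fx=5.8,fy=5.8,interpolation=cv2.INTER_CUBIC))
t=ps[0]["image"][222:302,256:366,::-1];cv2.imwrite("pics/b_sc.png",cv2.resize(t,None,fx=7,fy=7,interpolation=cv2.INTER_CUBIC))
E
```

```text
no match [11.  1.] 69
no match [36.27272727  1.05194805] 77
no match [77.79375  1.16875] 160
no match [130.24210526   1.42631579] 190
no match [182.08994709   1.44444444] 189
no match [234.7106599    1.47715736] 197
no match [287.    1.5] 196
no match [339.    1.5] 196
no match [390.87692308   1.49230769] 195
no match [443.37948718   1.49230769] 195
no match [495.16509434   1.69339623] 212
no match [540.95652174   2.01086957] 184
no match [14.7892562  8.6446281] 242
no match [56.66753247  8.47792208] 385
no match [108.25515464   8.62886598] 388
no match [159.17788462   9.02884615] 416
no match [210.37305699   9.42227979] 386
no match [261.43832021   9.47506562] 381
no match [312.0656168    9.45931759] 381
no match [362.56992084   9.47493404] 379
no match [412.97361478   9.46174142] 379
no match [463.45646438   9.46965699] 379
no match [513.70958904   9.5369863 ] 365
no match [549.92517007  10.01360544] 147
no match [ 7.26446281 18.8677686 ] 121
no match [40.47567568 18.47297297] 370
no match [89.92140921 18.47696477] 369
no match [139.08767123  18.49315068] 365
no match [188.18082192
[... 481 characters left out ...]
6216216  26.40540541] 185
no match [262.5  26.5] 176
no match [309.5  26.5] 176
no match [356.87570621  26.49717514] 177
no match [403.5         26.52325581] 172
no match [451.04651163  26.48837209] 172
no match [497.69312169  26.71957672] 189
no match [541.43258427  27.00561798] 178
[ 0.5356 -0.3318 -0.2425  0.0281  0.0119] 0.373 [397. 211.] 282
[ 0.5389 -0.4146 -0.1415  0.0285  0.0114] 0.398 [426. 210.] 290
[ 0.5127 -0.2303  0.2944  0.0283  0.0106] 0.522 [363. 219.] 264
[ 0.4941 -0.1412  0.1999  0.0276  0.0106] 0.441 [332. 226.] 265
[ 0.5359 -0.3305 -0.25    0.0281] 0.404
[ 0.539  -0.4127 -0.1266  0.0279] 0.428
[ 0.5123 -0.2288  0.248   0.0288] 0.547
[ 0.4932 -0.1403  0.1786  0.0285] 0.475
```

View pics/b_top.png

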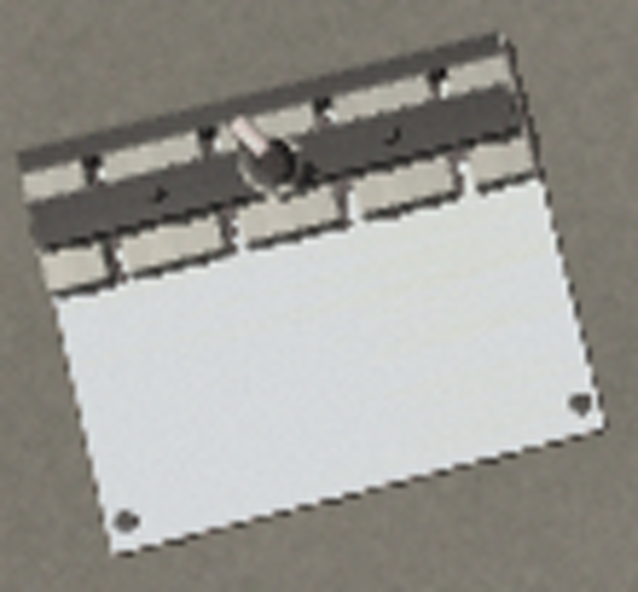

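View pics/b_sc.png

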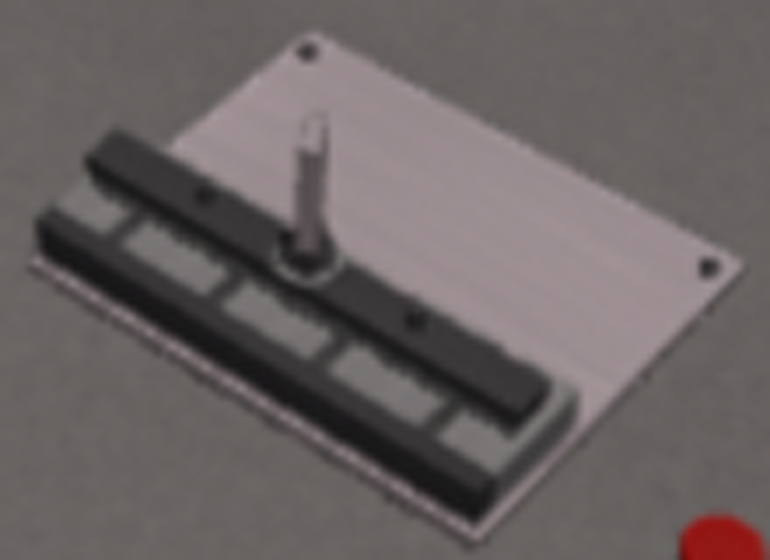

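The crops show the plate corners. Top view: (112,555) and (605,430). Scene view: (745,262), (315,30), (478,540) and (33,262). The bar ends and lever are also clear. The lever stands upright, and both views are sharp enough to fit the fixture pose.

```bash
cat > fx.py <<'E'
from h import *
from scipy.optimize import least_squares
ps=shots();sc,tp=ps
T=lambda x,y:np.array([170+(x+.5)/5.8-.5,155+(y+.5)/5.8-.5]);C=lambda x,y:np.array([256+(x+.5)/7-.5,222+(y+.5)/7-.5])
zb=.0535
obs=[(tp,T(112,555),(-.16,.125,.010)),(tp,T(605,430),(-.16,-.125,.010)),(sc,C(745,262),(-.16,.125,.010)),(sc,C(315,30),(-.16,-.125,.010)),
(sc,C(478,540),(.045,.125,.010)),(sc,C(33,262),(.045,-.125,.010)),
(tp,T(28,205),(.012,.119,zb)),(tp,T(518,85),(.012,-.119,zb)),(sc,C(120,130),(-.012,-.119,zb)),(sc,C(552,378),(-.012,.119,zb)),(sc,C(515,405),(.012,.119,zb)),(sc,C(85,160),(.012,-.119,zb))]
f=lambda q:np.concatenate([proj(p,R.from_euler("z",q[2]).apply(X)+[q[0],q[1],0])[0]-u for p,u,X in obs])
r=least_squares(f,[.5,.13,.24],loss="soft_l1");print(np.round(r.x,4));print(np.round(r.fun.reshape(-1,2) if len(r.fun)==24 else 0,2).tolist())
print("front L",tri([sc,tp],[obs[2][1],obs[0][1]]),"front R",tri([sc,tp],[obs[3][1],obs[1][1]]))
print("barR(+y,x+)",tri([sc,tp],[obs[10][1],obs[6][1]]),tri([sc,tp],[obs[11][1],obs[7][1]]))
print("lever tip",tri([sc,tp],[C(313,118),T(240,125)]), "pivot",tri([sc,tp],[C(307,250),T(270,165)]))
h=[cv2.cvtColor(p["image"],cv2.COLOR_RGB2HSV) for p in ps]
for q,fn,c,a in scrapers(ps):
    X=np.array([q[0],q[1],.03]);u=np.round(proj(tp,X)[0]).astype(int);print(h[1][u[1],u[0]],tp["image"][u[1],u[0]])
ov=[]
for p in ps:
    im=p["image"][:,:,::-1].copy();im=cv2.resize(im,None,fx=4,fy=4,interpolation=cv2.INTER_CUBIC)
    m=cv2.resize(brown(p["image"]),None,fx=4,fy=4,interpolation=cv2.INTER_NEAREST);cs=cv2.findContours(m,0,1)[0];cv2.drawContours(im,cs,-1,(0,255,0),1)
    for q,fn,c,a in scrapers(ps):
        B=np.array([[i,j,k] for i in(-.045,q[3]) for j in(-.013,.013) for k in(-.015,.015)]);X=B@R.from_euler("z",q[2]).as_matrix().T+[q[0],q[1],.015]
        cv2.polylines(im,[cv2.convexHull(np.round((proj(p,X)+.5)*4).astype(np.int32))],1,(255,0,255))
    ov.append(im)
o=np.vstack([cv2.resize(ov[0][640:860,780:1140],(798,300)),cv2.resize(ov[1][660:980,1260:1820],(798,300))]);
cv2.imwrite("pics/c.png",np.vstack([ov[0][610:870,760:1240][:,:480],cv2.resize(ov[1][660:980,1260:1820],(480,274))]))
E
python3 fx.py
```

```text
[0.6035 0.1812 0.2471]
[[-0.03, 0.28], [0.37, 0.02], [0.35, 0.04], [-0.37, -0.29], [-0.16, -0.25], [-0.61, -0.91], [-0.16, -0.43], [-1.84, -0.35], [0.01, -0.72], [0.12, 0.09], [0.53, 1.06], [-0.07, -1.02]]
front L [0.41868575 0.26290168 0.01047492] front R [0.47872725 0.02211701 0.00953616]
barR(+y,x+) [0.58519455 0.29772831 0.05575243] [0.64354826 0.06483418 0.04609502]
lever tip [0.60583739 0.18489861 0.1408921 ] pivot [0.60349622 0.18152488 0.06026197]
[ 13 175 134] [134  81  42]
[ 13 172 135] [135  84  44]
[ 12 173 136] [136  82  44]
[ 14 174 138] [138  87  44]
```

View pics/c.png

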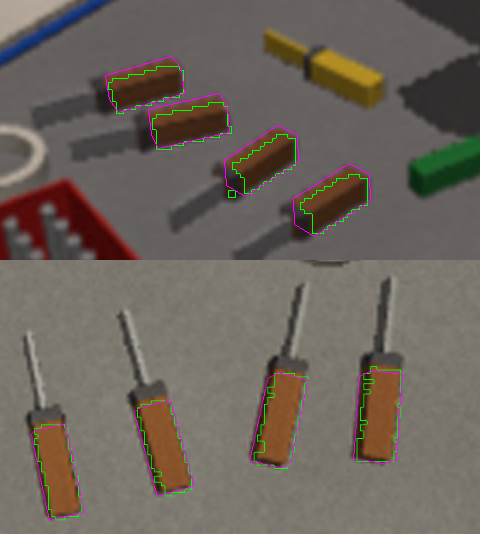

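The green mask clips the edges, so I'll widen it. The fixture fit is good: plate corners come out at z = 10 mm, as they should. Next is a refit, then the first pick.

```bash
python3 - <<'E'
import re
s=open("h.py").read()
i=s.index("def brown");j=s.index("def blobs")
s=s[:i]+'''def brown(img):
    h=cv2.cvtColor(cv2.resize(img,None,fx=1,fy=1),cv2.COLOR_RGB2HSV);m=((h[...,0]>=1)&(h[...,0]<=17)&(h[...,1]>85)&(h[...,2]>35)).astype(np.uint8)
    m[:,:300 if False else 0]=0;return cv2.morphologyEx(m,cv2.MORPH_OPEN,np.ones((3,3),np.uint8))
'''+s[j:]
s=s.replace('if a>600:continue','if a>700 or c[1]<100 or np.hypot(c[0]-335,c[1]-133)<40:continue').replace('if verbose:','if verbose and c[1]>100:')
s+='''
FX=np.array([.6035,.1812]);FA=.2471
def fix(x,y,z):
    c,s_=np.cos(FA),np.sin(FA);return np.array([FX[0]+c*x-s_*y,FX[1]+s_*x+c*y,z])
def tofix(P):
    c,s_=np.cos(FA),np.sin(FA);d=np.asarray(P)[:2]-FX;return np.array([c*d[0]+s_*d[1],-s_*d[0]+c*d[1]])
'''
open("h.py","w").write(s)
t=open("fx.py").read().replace("(tp,T(518,85),(.012,-.119,zb)),","").replace("obs[10]","obs[9]").replace("obs[11]","obs[10]")
t=t[:t.index('print("barR')];open("fx.py","w").write(t)
E
python3 fx.py
python3 - <<'E'
from h import *
ps=shots()
for q,f,c,a in scrapers(ps,True,True):print("freez",np.round(q,4),round(f,3),np.round(c),a)
L=scrapers(ps)
for q,f,c,a in L:print(np.round(q,4),round(f,3))
q=max(L,key=lambda e:e[0][1])[0]
go([q[0],q[1],.022],q[2])
E
```

```text
[0.6037 0.1818 0.25  ]
0
front L [0.41868575 0.26290168 0.01047492] front R [0.47872725 0.02211701 0.00953616]
no match [334.02342342 130.01261261] 1110
no match [100.90434783 160.33043478] 115
no match [ 24.6827892  369.73035067] 2481
freez [ 0.5419 -0.4102 -0.1225  0.0292  0.0183] 0.279 [424. 209.] 325
freez [ 0.5383 -0.3273 -0.2365  0.029   0.017 ] 0.262 [395. 210.] 306
freez [ 0.5156 -0.2259  0.2747  0.0279  0.0191] 0.367 [362. 218.] 294
freez [ 0.4952 -0.1379  0.1975  0.0284  0.0165] 0.359 [331. 225.] 280
[ 0.5419 -0.412  -0.1316  0.0295] 0.285
[ 0.5383 -0.3284 -0.2373  0.0285] 0.267
[ 0.5157 -0.2271  0.2714  0.0275] 0.372
[ 0.4951 -0.1382  0.1923  0.029 ] 0.367
t 1.2 grasp [ 0.1675 -0.4976  0.2497] toolyaw 0.325 width 0.0857 F [-0.3 -0.7  0.2] q6 -0.22
rot [-0.    -0.     0.132] then delta mm [ 390.2 -290.1  227.7]
```

```bash
sed -i 's/^FX=.*/FX=np.array([.6036,.1816]);FA=.249/' h.py
python3 -m creep '[{"delta_pos":[0.0279,-0.0207,0],"rot":[0,0,0.066],"hand":0.055},{"delta_pos":[0.0279,-0.0207,0],"rot":[0,0,0.066],"hand":0.055},{"delta_pos":[0.0279,-0.0207,0],"rot":[0,0,0],"hand":0.055},{"delta_pos":[0.0279,-0.0207,0],"rot":[0,0,0],"hand":0.055},{"delta_pos":[0.0279,-0.0207,0],"rot":[0,0,0],"hand":0.055},{"delta_pos":[0.0279,-0.0207,0],"rot":[0,0,0],"hand":0.055},{"delta_pos":[0.0279,-0.0207,0],"rot":[0,0,0],"hand":0.055},{"delta_pos":[0.0279,-0.0207,0],"rot":[0,0,0],"hand":0.055},{"delta_pos":[0.0279,-0.0207,0],"rot":[0,0,0],"hand":0.055},{"delta_pos":[0.0279,-0.0207,0],"rot":[0,0,0],"hand":0.055},{"delta_pos":[0.0279,-0.0207,0],"rot":[0,0,0],"hand":0.055},{"delta_pos":[0.0279,-0.0207,0],"rot":[0,0,0],"hand":0.055},{"delta_pos":[0.0279,-0.0207,0],"rot":[0,0,0],"hand":0.055},{"delta_pos":[0.0279,-0.0207,0],"rot":[0,0,0],"hand":0.055},{"delta_pos":[0,0,0],"rot":[0,0,0],"hand":0.055}]' 60
python3 -c "
from h import *
go([.4951,-.1382,.022],.1923)"
```

```text
t: 2.45
tool_pos: [0.4924, -0.1302, 0.4046]
orientation: [-3.125, -0.31, -0.002]
force: [0.7, 0.9, -1.0]
gripper_width: 0.055
finger_force: 0.0
t 2.5 grasp [ 0.4925 -0.1301  0.2496] toolyaw 0.197 width 0.055 F [ 0.7  0.9 -1. ] q6 0.88
rot [-0.001 -0.001  0.005] then delta mm [  1.    8.5 227.6]
```

```bash
python3 -m creep '[{"delta_pos":[0.001,0.0085,0.02],"rot":[0,0,0.005],"hand":0.055},{"delta_pos":[0,0,0.03],"rot":[0,0,0],"hand":0.055},{"delta_pos":[0,0,0.03],"rot":[0,0,0],"hand":0.055},{"delta_pos":[0,0,0.03],"rot":[0,0,0],"hand":0.055},{"delta_pos":[0,0,0.03],"rot":[0,0,0],"hand":0.055},{"delta_pos":[0,0,0.03],"rot":[0,0,0],"hand":0.055},{"delta_pos":[0,0,0.03],"rot":[0,0,0],"hand":0.055},{"delta_pos":[0,0,0.015],"rot":[0,0,0],"hand":0.055},{"delta_pos":[0,0,0.0125],"rot":[0,0,0],"hand":0.055},{"delta_pos":[0,0,0],"rot":[0,0,0],"hand":0.055},{"delta_pos":[0,0,0],"rot":[0,0,0],"hand":0.015},{"delta_pos":[0,0,0],"rot":[0,0,0],"hand":0.015},{"delta_pos":[0,0,0],"rot":[0,0,0],"hand":0.015},{"delta_pos":[0,0,0],"rot":[0,0,0],"hand":0.015},{"delta_pos":[0,0,0],"rot":[0,0,0],"hand":0.015},{"delta_pos":[0,0,0],"rot":[0,0,0],"hand":0.015}]' 60
python3 - <<'E'
from h import *
go(fix(-.115,.087,.13),FA)
ps=shots();im=np.hstack([p["image"][170:260,a:a+110,::-1] for p,a in zip(ps,(200,280))]);cv2.imwrite("pics/d.png",cv2.resize(im,None,fx=3.6,fy=3.6,interpolation=cv2.INTER_CUBIC))
E
```

```text
t: 3.78
tool_pos: [0.4929, -0.1423, 0.1784]
orientation: [3.126, 0.294, 0.003]
force: [-0.7, 0.6, 6.7]
gripper_width: 0.0246
finger_force: 60.2
t 3.8 grasp [ 0.4932 -0.1425  0.0234] toolyaw 0.188 width 0.0246 F [-0.7  0.6  6.7] q6 0.87
rot [ 0.002 -0.002 -0.061] then delta mm [  71.8 -373.9 -106.6]
```

View pics/d.png

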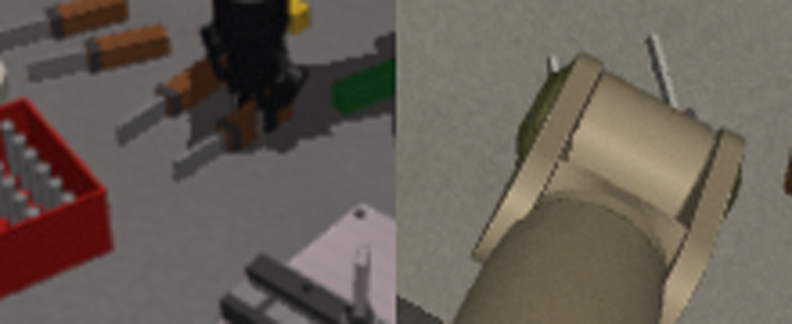

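Held. I'll lift it and carry it to in front of slot 3.

```bash
python3 -m creep '[{"delta_pos":[0,0,-0.02],"rot":[0,0,0],"hand":0.015},{"delta_pos":[0,0,-0.03],"rot":[0,0,0],"hand":0.015},{"delta_pos":[0,0,-0.03],"rot":[0,0,0],"hand":0.015},{"delta_pos":[0,0,-0.017],"rot":[0,0,-0.061],"hand":0.015},{"delta_pos":[0.003,-0.0267,0],"rot":[0,0,0],"hand":0.015},{"delta_pos":[0.0025,-0.0267,0],"rot":[0,0,0],"hand":0.015},{"delta_pos":[0.0025,-0.0267,0],"rot":[0,0,0],"hand":0.015},{"delta_pos":[0.0025,-0.0267,0],"rot":[0,0,0],"hand":0.015},{"delta_pos":[0.0025,-0.0267,0],"rot":[0,0,0],"hand":0.015},{"delta_pos":[0.0025,-0.0267,0],"rot":[0,0,0],"hand":0.015},{"delta_pos":[0.0025,-0.0267,0],"rot":[0,0,0],"hand":0.015},{"delta_pos":[0.0025,-0.0267,0],"rot":[0,0,0],"hand":0.015},{"delta_pos":[0.0025,-0.0267,0],"rot":[0,0,0],"hand":0.015},{"delta_pos":[0.0025,-0.0267,0],"rot":[0,0,0],"hand":0.015},{"delta_pos":[0.0025,-0.0267,0],"rot":[0,0,0],"hand":0.015},{"delta_pos":[0.0025,-0.0267,0],"rot":[0,0,0],"hand":0.015},{"delta_pos":[0.0025,-0.0267,0],"rot":[0,0,0],"hand":0.015},{"delta_pos":[0.0025,-0.0267,0],"rot":[0,0,0],"hand":0.015},{"delta_pos":[0,0,0],"rot":[0,0,0],"hand":0.015},{"delta_pos":[0,0,0],"rot":[0,0,0],"hand":0.015}]' 60
cat > look.py <<'E'
import sys
from h import *
x,y,z=map(float,sys.argv[2:5]);go(fix(x,y,z),FA)
s,M,g=tool();ps=shots()
k=.155;gz=.0234
tip=g+M[:,0]*.111
for p,nm in zip(ps,"st"):
    u=proj(p,tip)[0];print(nm,"tip px",np.round(u,1))
    a=np.round(u).astype(int)-[35,28];a=np.clip(a,0,[560-70,420-56]);im=p["image"][a[1]:a[1]+56,a[0]:a[0]+70,::-1];im=cv2.resize(im,(560,448),interpolation=cv2.INTER_CUBIC)
    print("  crop",a);cv2.imwrite(f"pics/{sys.argv[1]}_{nm}.png",im)
a=cv2.imread(f"pics/{sys.argv[1]}_s.png");b=cv2.imread(f"pics/{sys.argv[1]}_t.png");cv2.imwrite(f"pics/{sys.argv[1]}.png",np.hstack([a[50:400,80:480],b[50:400,80:480]]))
E
python3 look.py e -.151 .087 .0355
```

```text
t: 5.55
tool_pos: [0.4346, 0.2298, 0.2744]
orientation: [3.117, 0.393, 0.0]
force: [0.6, -1.0, -1.6]
gripper_width: 0.025
finger_force: 59.4
t 5.5 grasp [0.4346 0.2298 0.1194] toolyaw 0.251 width 0.025 F [ 0.6 -1.  -1.6] q6 1.57
rot [ 0.    -0.     0.002] then delta mm [ 0.9  1.3 83.9]
s tip px [333.3 249.1]
  crop [298 221]
t tip px [184.1 201.6]
  crop [149 174]
```

View pics/e.png

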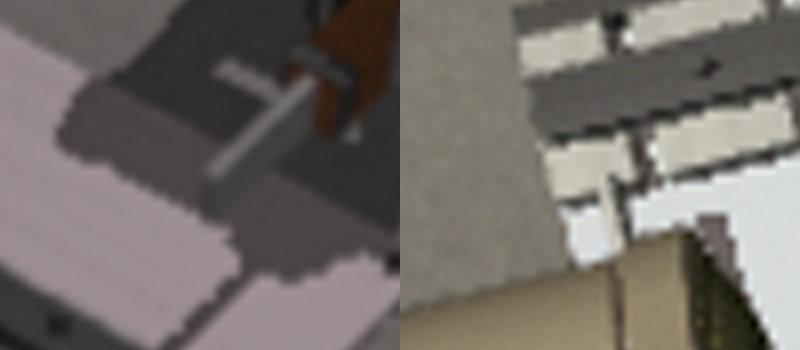

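Run:
```python
from h import *
s,M,g=tool();ps=shots()
P=tri(ps,[(334,248.5),(184.75,202.5)]);print("tip top",P,"fix",tofix(P),"rel tool mm",np.round(M.T@(P-g)*1000,1))
Q=lambda x,y,z:g+M@np.array([x,y,z])
for n,p in zip("st",ps):print(n,"pred tip top",np.round(proj(p,[Q(.111,0,-.0026),Q(.06,0,-.0026)]),1).tolist())
print("slot3 mouth top px",np.round(proj(ps[1],[fix(-.03,.082,.034),fix(-.03,.092,.034),fix(-.03,.024,.034),fix(-.03,.034,.034)]),1).tolist())
```

```text
tip top [0.53935853 0.25615915 0.11925447] fix [-0.04388624  0.08809104] rel tool mm [ 1.079e+02 -1.100e+00  1.000e-01]
s pred tip top [[332.9, 248.2], [343.0, 238.9]]
t pred tip top [[184.5, 201.3], [188.9, 220.1]]
slot3 mouth top px [[191.8, 201.7], [188.3, 202.6], [211.8, 196.6], [208.3, 197.5]]
```

Tip measured at fixture (-44, 88) mm, where 87 is wanted laterally, and its height is consistent. Lower it and start the insertion.

```bash
python3 -m creep '[{"delta_pos":[0,0.0012,0.025],"rot":[0,0,0],"hand":0.015},{"delta_pos":[0,0,0.025],"rot":[0,0,0],"hand":0.015},{"delta_pos":[0,0,0.02],"rot":[0,0,0],"hand":0.015},{"delta_pos":[0,0,0.01],"rot":[0,0,0],"hand":0.015},{"delta_pos":[0,0,0.004],"rot":[0,0,0],"hand":0.015},{"delta_pos":[0,0,0],"rot":[0,0,0],"hand":0.015},{"delta_pos":[0.01,0,0],"rot":[0,0,0],"hand":0.015},{"delta_pos":[0.01,0,0],"rot":[0,0,0],"hand":0.015},{"delta_pos":[0.005,0,0],"rot":[0,0,0],"hand":0.015},{"delta_pos":[0.005,0,0],"rot":[0,0,0],"hand":0.015},{"delta_pos":[0,0,0],"rot":[0,0,0],"hand":0.015}]' 60
python3 -c "
from h import *
go(fix(-.081,.087,.0345),FA)"
```

```text
t: 6.67
tool_pos: [0.4651, 0.2352, 0.1909]
orientation: [-3.117, -0.389, -0.003]
force: [-0.8, 0.2, -0.8]
gripper_width: 0.0248
finger_force: 59.5
t 6.7 grasp [0.4653 0.2353 0.0359] toolyaw 0.249 width 0.0248 F [-0.8  0.2 -0.8] q6 1.57
rot [-0.    -0.002 -0.   ] then delta mm [39.8 -0.9  1.4]
```

```bash
python3 -m creep '[{"delta_pos":[0.008,0,0],"rot":[0,0,0],"hand":0.015},{"delta_pos":[0.008,0,0],"rot":[0,0,0],"hand":0.015},{"delta_pos":[0.008,0,0],"rot":[0,0,0],"hand":0.015},{"delta_pos":[0.006,0,0],"rot":[0,0,0],"hand":0.015},{"delta_pos":[0.003,0,0],"rot":[0,0,0],"hand":0.015},{"delta_pos":[0,0,0],"rot":[0,0,0],"hand":0.015}]' 60
python3 -m creep '[{"delta_pos":[0.002,0,0],"rot":[0,0,0],"hand":0.015},{"delta_pos":[0.002,0,0],"rot":[0,0,0],"hand":0.015},{"delta_pos":[0,0,0],"rot":[0,0,0],"hand":0.015}]' 60
python3 -m creep '[{"delta_pos":[0.002,0,0],"rot":[0,0,0],"hand":0.015},{"delta_pos":[0.002,0,0],"rot":[0,0,0],"hand":0.015},{"delta_pos":[0,0,0],"rot":[0,0,0],"hand":0.015}]' 60
python3 -c "
from h import *
go(fix(-.081,.087,.0345),FA)"
```

```text
t: 7.17
tool_pos: [0.4969, 0.2434, 0.1901]
orientation: [-3.117, -0.39, -0.0]
force: [-0.2, 0.4, -0.3]
gripper_width: 0.0249
finger_force: 59.5
t: 7.42
tool_pos: [0.5004, 0.2443, 0.1902]
orientation: [-3.117, -0.39, -0.0]
force: [0.2, -0.1, -0.9]
gripper_width: 0.025
finger_force: 59.5
t: 7.67
tool_pos: [0.504, 0.2453, 0.19]
orientation: [3.117, 0.39, -0.002]
force: [-2.4, -0.5, -0.8]
gripper_width: 0.0254
finger_force: 59.5
t 7.7 grasp [0.5038 0.2452 0.035 ] toolyaw 0.249 width 0.0254 F [-2.4 -0.5 -0.8] q6 1.57
rot [ 0.     0.002 -0.   ] then delta mm [ 0.1 -0.8  0.5]
```

```bash
python3 -m creep '[{"delta_pos":[0.0015,0,0],"rot":[0,0,0],"hand":0.015},{"delta_pos":[0.0015,0,0],"rot":[0,0,0],"hand":0.015},{"delta_pos":[0,0,0],"rot":[0,0,0],"hand":0.015}]' 60
python3 -m creep '[{"delta_pos":[0,0,0.001],"rot":[0,0,0],"hand":0.015},{"delta_pos":[0,0,0.001],"rot":[0,0,0],"hand":0.015},{"delta_pos":[0,0,0],"rot":[0,0,0],"hand":0.015}]' 60
python3 -c "
from h import *
go(fix(-.081,.087,.0345),FA)"
```

```text
t: 7.92
tool_pos: [0.5053, 0.2457, 0.1893]
orientation: [3.116, 0.39, -0.014]
force: [-16.2, -4.7, 5.5]
gripper_width: 0.0249
finger_force: 60.5
t: 8.17
tool_pos: [0.5052, 0.2458, 0.1887]
orientation: [3.116, 0.391, -0.013]
force: [-22.1, -7.6, 19.9]
gripper_width: 0.0249
finger_force: 62.3
t 8.2 grasp [0.5039 0.2454 0.0337] toolyaw 0.249 width 0.0249 F [-22.1  -7.6  19.9] q6 1.57
rot [0.    0.009 0.   ] then delta mm [-0.1 -0.6 -0.8]
```

The blade is against the stop and seated. Release, lift, and look again.

```bash
python3 -m creep '[{"delta_pos":[0,0,-0.001],"rot":[0,0,0],"hand":0.045},{"delta_pos":[0,0,0],"rot":[0,0,0],"hand":0.045},{"delta_pos":[0,0,0],"rot":[0,0,0],"hand":0.045},{"delta_pos":[0,0,0],"rot":[0,0,0],"hand":0.045},{"delta_pos":[0,0,-0.01],"rot":[0,0,0],"hand":0.045},{"delta_pos":[0,0,-0.02],"rot":[0,0,0],"hand":0.045},{"delta_pos":[0,0,-0.03],"rot":[0,0,0],"hand":0.045},{"delta_pos":[0,0,-0.03],"rot":[0,0,0],"hand":0.055},{"delta_pos":[-0.02,0.03,-0.02],"rot":[0,0,0],"hand":0.055},{"delta_pos":[-0.02,0.03,0],"rot":[0,0,0],"hand":0.055},{"delta_pos":[0,0.03,0],"rot":[0,0,0],"hand":0.055},{"delta_pos":[0,0.03,0],"rot":[0,0,0],"hand":0.055},{"delta_pos":[0,0,0],"rot":[0,0,0],"hand":0.055}]' 60
cat > nxt.py <<'E'
import sys
from h import *
ps=shots();L=scrapers(ps)
for q,f,c,a in L:print(np.round(q,4),round(f,3),np.round(c),"fix mm",np.round(tofix(q[:2])*1000,1),"dyaw",round(q[2]-FA,3))
L=[e for e in L if e[0][1]<-.02]
if L:
    q=max(L,key=lambda e:e[0][1])[0];go([q[0],q[1],.022],q[2])
for n,p in zip("st",ps): cv2.imwrite(f"pics/{sys.argv[1]}_{n}.png",p["image"][:,:,::-1])
a=cv2.resize(ps[0]["image"][150:310,180:390,::-1],None,fx=3.5,fy=3.5,interpolation=cv2.INTER_CUBIC);cv2.imwrite(f"pics/{sys.argv[1]}.png",a)
E
python3 nxt.py f
```

```text
t: 9.25
tool_pos: [0.4987, 0.1161, 0.3003]
orientation: [3.117, 0.384, 0.003]
force: [0.2, -0.3, -0.3]
gripper_width: 0.055
finger_force: 0.0
[ 0.5419 -0.4119 -0.1591  0.0289] 0.296 [424. 209.] fix mm [-206.1 -560. ] dyaw -0.408
[ 0.5378 -0.3281 -0.2279  0.0302] 0.267 [395. 210.] fix mm [-189.4 -477.7] dyaw -0.477
[ 0.5148 -0.2274  0.2737  0.0307] 0.38 [362. 218.] fix mm [-186.8 -374.5] dyaw 0.025
t 9.3 grasp [0.4981 0.1192 0.1449] toolyaw 0.247 width 0.0554 F [-0.3  0.4  0.1] q6 1.33
rot [ 0.    -0.001 -0.027] then delta mm [-77.6 338.2 122.9]
```

View pics/f.png

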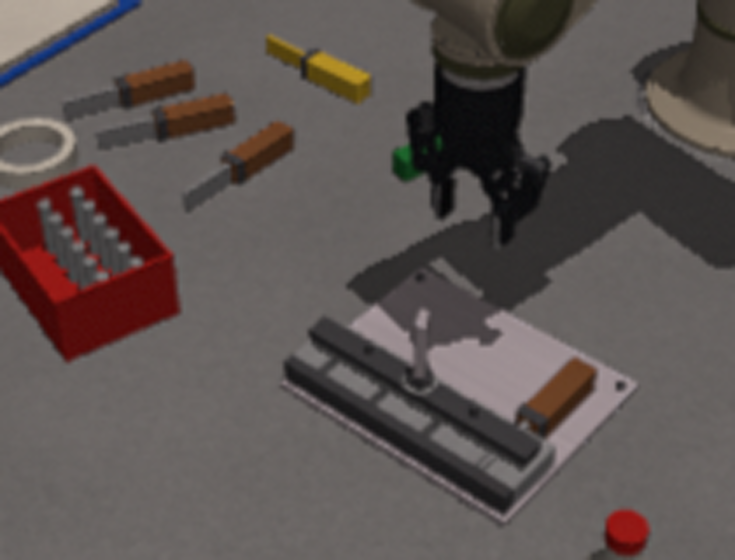

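The first scraper is home in slot 3 (handle at (560,400)). Next one goes in slot 2.

```bash
python3 -m creep '[{"delta_pos":[-0.0065,0.0284,0],"rot":[0,0,-0.027],"hand":0.055},{"delta_pos":[-0.0065,0.0284,0],"rot":[0,0,0],"hand":0.055},{"delta_pos":[-0.0065,0.0284,0],"rot":[0,0,0],"hand":0.055},{"delta_pos":[-0.0065,0.0284,0],"rot":[0,0,0],"hand":0.055},{"delta_pos":[-0.0065,0.0284,0],"rot":[0,0,0],"hand":0.055},{"delta_pos":[-0.0065,0.0284,0],"rot":[0,0,0],"hand":0.055},{"delta_pos":[-0.0065,0.0284,0],"rot":[0,0,0],"hand":0.055},{"delta_pos":[-0.0065,0.0284,0],"rot":[0,0,0],"hand":0.055},{"delta_pos":[-0.0065,0.0284,0],"rot":[0,0,0],"hand":0.055},{"delta_pos":[-0.0065,0.0284,0],"rot":[0,0,0],"hand":0.055},{"delta_pos":[-0.0065,0.0284,0],"rot":[0,0,0],"hand":0.055},{"delta_pos":[-0.0065,0.0284,0],"rot":[0,0,0],"hand":0.055},{"delta_pos":[0,0,0],"rot":[0,0,0],"hand":0.055},{"delta_pos":[0,0,0],"rot":[0,0,0],"hand":0.055}]' 60
python3 -c "
from h import *
go([.5148,-.2274,.024],.2737)"
```

```text
t: 10.52
tool_pos: [0.5151, -0.2293, 0.2991]
orientation: [-3.112, -0.431, -0.0]
force: [-0.1, 0.6, -0.3]
gripper_width: 0.0549
finger_force: 0.0
t 10.5 grasp [ 0.5151 -0.2293  0.1441] toolyaw 0.275 width 0.0549 F [-0.1  0.6 -0.3] q6 0.67
rot [-0.    -0.     0.001] then delta mm [  0.3  -1.9 120.1]
```

```bash
python3 -m creep '[{"delta_pos":[0,0,0.025],"rot":[0,0,0],"hand":0.055},{"delta_pos":[0,0,0.03],"rot":[0,0,0],"hand":0.055},{"delta_pos":[0,0,0.03],"rot":[0,0,0],"hand":0.055},{"delta_pos":[0,0,0.02],"rot":[0,0,0],"hand":0.055},{"delta_pos":[0,0,0.015],"rot":[0,0,0],"hand":0.055},{"delta_pos":[0,0,0],"rot":[0,0,0],"hand":0.055},{"delta_pos":[0,0,0],"rot":[0,0,0],"hand":0.015},{"delta_pos":[0,0,0],"rot":[0,0,0],"hand":0.015},{"delta_pos":[0,0,0],"rot":[0,0,0],"hand":0.015},{"delta_pos":[0,0,0],"rot":[0,0,0],"hand":0.015},{"delta_pos":[0,0,0],"rot":[0,0,0],"hand":0.015},{"delta_pos":[0,0,0],"rot":[0,0,0],"hand":0.015}]' 60
python3 -c "
from h import *
go(fix(-.151,.029,.13),FA)"
```

```text
t: 11.52
tool_pos: [0.5153, -0.2292, 0.1809]
orientation: [3.11, 0.432, 0.004]
force: [0.0, 3.1, 6.1]
gripper_width: 0.0248
finger_force: 60.4
t 11.5 grasp [ 0.5157 -0.2294  0.0259] toolyaw 0.276 width 0.0248 F [0.  3.1 6.1] q6 0.67
rot [ 0.002 -0.002  0.027] then delta mm [  35.5 -405.7 -104.1]
```

```bash
python3 -m creep '[{"delta_pos":[0,0,-0.02],"rot":[0,0,0],"hand":0.015},{"delta_pos":[0,0,-0.03],"rot":[0,0,0],"hand":0.015},{"delta_pos":[0,0,-0.03],"rot":[0,0,0],"hand":0.015},{"delta_pos":[0,0,-0.024],"rot":[0,0,0.027],"hand":0.015},{"delta_pos":[0.0024,-0.029,0],"rot":[0,0,0],"hand":0.015},{"delta_pos":[0.0024,-0.029,0],"rot":[0,0,0],"hand":0.015},{"delta_pos":[0.0024,-0.029,0],"rot":[0,0,0],"hand":0.015},{"delta_pos":[0.0024,-0.029,0],"rot":[0,0,0],"hand":0.015},{"delta_pos":[0.0024,-0.029,0],"rot":[0,0,0],"hand":0.015},{"delta_pos":[0.0024,-0.029,0],"rot":[0,0,0],"hand":0.015},{"delta_pos":[0.0024,-0.029,0],"rot":[0,0,0],"hand":0.015},{"delta_pos":[0.0024,-0.029,0],"rot":[0,0,0],"hand":0.015},{"delta_pos":[0.0024,-0.029,0],"rot":[0,0,0],"hand":0.015},{"delta_pos":[0.0024,-0.029,0],"rot":[0,0,0],"hand":0.015},{"delta_pos":[0.0024,-0.029,0],"rot":[0,0,0],"hand":0.015},{"delta_pos":[0.0024,-0.029,0],"rot":[0,0,0],"hand":0.015},{"delta_pos":[0.0024,-0.029,0],"rot":[0,0,0],"hand":0.015},{"delta_pos":[0.0024,-0.029,0],"rot":[0,0,0],"hand":0.015},{"delta_pos":[0,0,0],"rot":[0,0,0],"hand":0.015},{"delta_pos":[0,0,0],"rot":[0,0,0],"hand":0.015}]' 60
python3 look.py g -.151 .029 .0375
```

```text
t: 13.18
tool_pos: [0.4469, 0.1734, 0.2837]
orientation: [3.117, 0.394, 0.001]
force: [-0.2, 0.1, -1.6]
gripper_width: 0.0249
finger_force: 64.0
t 13.2 grasp [0.447  0.1734 0.1287] toolyaw 0.251 width 0.0249 F [-0.2  0.1 -1.6] q6 1.44
rot [ 0.    -0.001  0.002] then delta mm [ 2.8  1.7 91.2]
s tip px [317.6 237.6]
  crop [283 210]
t tip px [205.1 196.4]
  crop [170 168]
```

View pics/g.png

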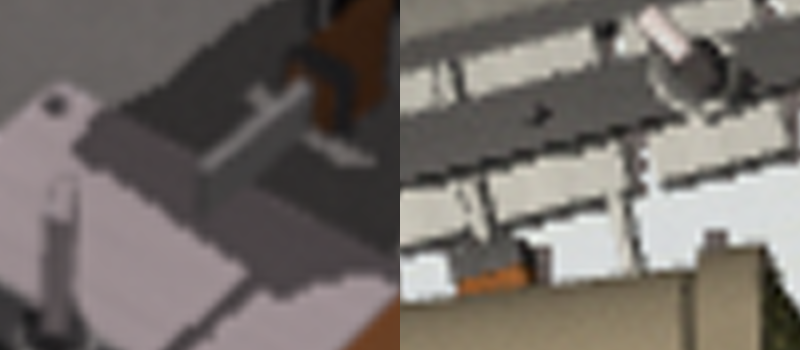

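Run:
```python
from h import *
s,M,g=tool();ps=shots()
for sc,tp in [((318.25,236.25),(207.25,198.6)),((318.25,236.25),(206.5,198))]:
    P=tri(ps,[sc,tp]);print("tip top",P,"fix",tofix(P),"rel tool mm",np.round(M.T@(P-g)*1000,1))
# blade columns per row in top image: bright strip
im=ps[1]["image"].astype(int)
for r in range(196,203):print(r,im[r,200:214].mean(1).astype(int).tolist())
Q=lambda x,y,z:g+M@np.array([x,y,z])
print("pred top-edge line",np.round(proj(ps[1],[Q(.111,0,0),Q(.08,0,0)]),2).tolist())
```

```text
tip top [0.54851774 0.19596624 0.12695547] fix [-0.04984315  0.02749737] rel tool mm [103.8   1.6   1.6]
tip top [0.54986772 0.19760335 0.12888019] fix [-0.04813136  0.0287513 ] rel tool mm [105.5   0.4  -0.3]
196 [185, 185, 187, 190, 188, 186, 185, 181, 127, 89, 204, 217, 185, 123]
197 [184, 187, 186, 189, 188, 184, 186, 157, 116, 77, 101, 213, 154, 86]
198 [187, 181, 182, 179, 180, 120, 179, 185, 74, 75, 121, 212, 216, 183]
199 [178, 117, 115, 87, 58, 54, 155, 184, 97, 130, 212, 218, 217, 217]
200 [58, 64, 92, 98, 103, 107, 197, 187, 126, 133, 212, 216, 216, 217]
201 [105, 147, 211, 217, 216, 217, 203, 190, 130, 126, 213, 218, 218, 217]
202 [218, 216, 216, 215, 215, 215, 217, 187, 162, 63, 211, 217, 217, 218]
pred top-edge line [[205.79, 196.18], [208.51, 207.57]]
```

```bash
python3 -m creep '[{"delta_pos":[0.0028,0.0015,0.025],"rot":[0,0,0.001],"hand":0.015},{"delta_pos":[0,0,0.025],"rot":[0,0,0],"hand":0.015},{"delta_pos":[0,0,0.025],"rot":[0,0,0],"hand":0.015},{"delta_pos":[0,0,0.012],"rot":[0,0,0],"hand":0.015},{"delta_pos":[0,0,0.004],"rot":[0,0,0],"hand":0.015},{"delta_pos":[0,0,0],"rot":[0,0,0],"hand":0.015},{"delta_pos":[0.01,0,0],"rot":[0,0,0],"hand":0.015},{"delta_pos":[0.01,0,0],"rot":[0,0,0],"hand":0.015},{"delta_pos":[0.01,0,0],"rot":[0,0,0],"hand":0.015},{"delta_pos":[0.005,0,0],"rot":[0,0,0],"hand":0.015},{"delta_pos":[0,0,0],"rot":[0,0,0],"hand":0.015}]' 60
python3 -c "
from h import *
go(fix(-.081,.029,.037),FA)"
```

```text
t: 14.3
tool_pos: [0.4853, 0.1799, 0.1928]
orientation: [-3.118, -0.387, -0.003]
force: [-0.0, 0.2, -0.9]
gripper_width: 0.0247
finger_force: 64.1
t 14.3 grasp [0.4855 0.18   0.0378] toolyaw 0.247 width 0.0247 F [-0.   0.2 -0.9] q6 1.45
rot [ 0.    -0.002 -0.002] then delta mm [33.8 -1.5  0.8]
```

```bash
python3 -m creep '[{"delta_pos":[0.006,-0.001,0],"rot":[0,0,0],"hand":0.015},{"delta_pos":[0.008,0,0],"rot":[0,0,0],"hand":0.015},{"delta_pos":[0.008,0,0],"rot":[0,0,0],"hand":0.015},{"delta_pos":[0.005,0,0],"rot":[0,0,0],"hand":0.015},{"delta_pos":[0.003,0,0],"rot":[0,0,0],"hand":0.015},{"delta_pos":[0,0,0],"rot":[0,0,0],"hand":0.015}]' 60
python3 -m creep '[{"delta_pos":[0.002,0,0],"rot":[0,0,0],"hand":0.015},{"delta_pos":[0.002,0,0],"rot":[0,0,0],"hand":0.015},{"delta_pos":[0,0,0],"rot":[0,0,0],"hand":0.015}]' 60
python3 -m creep '[{"delta_pos":[0.0015,0,0],"rot":[0,0,0],"hand":0.015},{"delta_pos":[0.0015,0,0],"rot":[0,0,0],"hand":0.015},{"delta_pos":[0,0,0],"rot":[0,0,0],"hand":0.015}]' 60
python3 -c "
from h import *
go(fix(-.081,.029,.037),FA)"
```

```text
t: 14.8
tool_pos: [0.5137, 0.1887, 0.1921]
orientation: [-3.117, -0.388, -0.0]
force: [0.1, -0.9, -0.4]
gripper_width: 0.0248
finger_force: 64.1
t: 15.05
tool_pos: [0.5173, 0.1896, 0.1922]
orientation: [-3.118, -0.388, -0.0]
force: [0.3, 0.3, -1.1]
gripper_width: 0.0249
finger_force: 64.1
t: 15.3
tool_pos: [0.5202, 0.1903, 0.1923]
orientation: [-3.118, -0.388, -0.0]
force: [0.1, 0.4, -0.7]
gripper_width: 0.0248
finger_force: 64.1
t 15.3 grasp [0.5203 0.1903 0.0373] toolyaw 0.248 width 0.0248 F [ 0.1  0.4 -0.7] q6 1.46
rot [ 0.    -0.    -0.001] then delta mm [-2.4 -0.   0.3]
```

```bash
python3 -m creep '[{"delta_pos":[0.0015,0,0],"rot":[0,0,0],"hand":0.015},{"delta_pos":[0.0015,0,0],"rot":[0,0,0],"hand":0.015},{"delta_pos":[0,0,0],"rot":[0,0,0],"hand":0.015}]' 60
python3 -m creep '[{"delta_pos":[0.0015,0,0],"rot":[0,0,0],"hand":0.015},{"delta_pos":[0.001,0,0],"rot":[0,0,0],"hand":0.015},{"delta_pos":[0,0,0],"rot":[0,0,0],"hand":0.015}]' 60
```

```text
t: 15.55
tool_pos: [0.5219, 0.1909, 0.1916]
orientation: [3.117, 0.388, -0.009]
force: [-9.4, -3.3, 2.3]
gripper_width: 0.0246
finger_force: 64.9
t: 15.8
tool_pos: [0.523, 0.1912, 0.1912]
orientation: [3.116, 0.389, -0.019]
force: [-22.2, -7.8, 9.7]
gripper_width: 0.0251
finger_force: 66.0
```

```bash
python3 -m creep '[{"delta_pos":[0,0,0.001],"rot":[0,0,0],"hand":0.015},{"delta_pos":[0,0,0],"rot":[0,0,0],"hand":0.015},{"delta_pos":[0,0,-0.0005],"rot":[0,0,0],"hand":0.045},{"delta_pos":[0,0,0],"rot":[0,0,0],"hand":0.045},{"delta_pos":[0,0,0],"rot":[0,0,0],"hand":0.045},{"delta_pos":[0,0,0],"rot":[0,0,0],"hand":0.045},{"delta_pos":[0,0,-0.01],"rot":[0,0,0],"hand":0.045},{"delta_pos":[0,0,-0.02],"rot":[0,0,0],"hand":0.045},{"delta_pos":[0,0,-0.03],"rot":[0,0,0],"hand":0.045},{"delta_pos":[0,0,-0.03],"rot":[0,0,0],"hand":0.055},{"delta_pos":[-0.02,0.03,-0.02],"rot":[0,0,0],"hand":0.055},{"delta_pos":[-0.02,0.03,0],"rot":[0,0,0],"hand":0.055},{"delta_pos":[-0.01,0.02,0],"rot":[0,0,0],"hand":0.055},{"delta_pos":[0,0,0],"rot":[0,0,0],"hand":0.055},{"delta_pos":[0,0,0],"rot":[0,0,0],"hand":0.055}]' 60
python3 nxt.py i
```

```text
t: 17.05
tool_pos: [0.4965, 0.1011, 0.3026]
orientation: [3.118, 0.385, 0.002]
force: [1.1, 0.5, 1.1]
gripper_width: 0.0549
finger_force: 0.0
[ 0.5417 -0.4116 -0.1196  0.0291] 0.3 [424. 209.] fix mm [-206.2 -559.7] dyaw -0.369
[ 0.5381 -0.3283 -0.2426  0.0295] 0.259 [395. 210.] fix mm [-189.1 -478. ] dyaw -0.492
[0.5153 0.2515 0.2977 0.023 ] 0.912 [193. 218.] fix mm [-68.4  89.5] dyaw 0.049
t 17.1 grasp [0.4968 0.1023 0.1471] toolyaw 0.248 width 0.055 F [-0.4 -0.4 -0. ] q6 1.29
rot [-0.    -0.001  0.491] then delta mm [143.6 408.1 125.1]
```

```bash
python3 -m creep '[{"delta_pos":[0,0,0],"rot":[0,0,0.1225],"hand":0.055},{"delta_pos":[0,0,0],"rot":[0,0,0.1225],"hand":0.055},{"delta_pos":[0,0,0],"rot":[0,0,0.1225],"hand":0.055},{"delta_pos":[0,0,0],"rot":[0,0,0.1225],"hand":0.055},{"delta_pos":[0.0096,0.0273,0],"rot":[0,0,0],"hand":0.055},{"delta_pos":[0.0096,0.0273,0],"rot":[0,0,0],"hand":0.055},{"delta_pos":[0.0096,0.0273,0],"rot":[0,0,0],"hand":0.055},{"delta_pos":[0.0096,0.0273,0],"rot":[0,0,0],"hand":0.055},{"delta_pos":[0.0096,0.0273,0],"rot":[0,0,0],"hand":0.055},{"delta_pos":[0.0096,0.0273,0],"rot":[0,0,0],"hand":0.055},{"delta_pos":[0.0096,0.0273,0],"rot":[0,0,0],"hand":0.055},{"delta_pos":[0.0096,0.0273,0],"rot":[0,0,0],"hand":0.055},{"delta_pos":[0.0096,0.0273,0],"rot":[0,0,0],"hand":0.055},{"delta_pos":[0.0096,0.0273,0],"rot":[0,0,0],"hand":0.055},{"delta_pos":[0.0096,0.0273,0],"rot":[0,0,0],"hand":0.055},{"delta_pos":[0.0096,0.0273,0],"rot":[0,0,0],"hand":0.055},{"delta_pos":[0.0096,0.0273,0],"rot":[0,0,0],"hand":0.055},{"delta_pos":[0.0096,0.0273,0],"rot":[0,0,0],"hand":0.055},{"delta_pos":[0.0096,0.0273,0],"rot":[0,0,0],"hand":0.055},{"delta_pos":[0,0,0],"rot":[0,0,0],"hand":0.055}]' 60
python3 -m creep '[{"delta_pos":[0,0,0],"rot":[0,0,0],"hand":0.055}]' 60
python3 -c "
from h import *
go([.5381,-.3295,.024],-.24)"
```

```text
t: 18.82
tool_pos: [0.5384, -0.3338, 0.3011]
orientation: [3.117, -0.383, 0.001]
force: [0.9, -0.6, -0.3]
gripper_width: 0.0553
finger_force: 0.0
t: 18.9
tool_pos: [0.5386, -0.3305, 0.301]
orientation: [-3.118, 0.38, 0.001]
force: [-0.2, 0.7, -0.2]
gripper_width: 0.0548
finger_force: 0.0
t 18.9 grasp [ 0.5385 -0.3304  0.146 ] toolyaw -0.243 width 0.0548 F [-0.2  0.7 -0.2] q6 1.08
rot [-0.001  0.001 -0.003] then delta mm [ -0.6  -0.8 122. ]
```

```bash
python3 -m creep '[{"delta_pos":[0,0,0.025],"rot":[0,0,0],"hand":0.055},{"delta_pos":[0,0,0.03],"rot":[0,0,0],"hand":0.055},{"delta_pos":[0,0,0.03],"rot":[0,0,0],"hand":0.055},{"delta_pos":[0,0,0.02],"rot":[0,0,0],"hand":0.055},{"delta_pos":[0,0,0.017],"rot":[0,0,0],"hand":0.055},{"delta_pos":[0,0,0],"rot":[0,0,0],"hand":0.055},{"delta_pos":[0,0,0],"rot":[0,0,0],"hand":0.015},{"delta_pos":[0,0,0],"rot":[0,0,0],"hand":0.015},{"delta_pos":[0,0,0],"rot":[0,0,0],"hand":0.015},{"delta_pos":[0,0,0],"rot":[0,0,0],"hand":0.015},{"delta_pos":[0,0,0],"rot":[0,0,0],"hand":0.015},{"delta_pos":[0,0,0],"rot":[0,0,0],"hand":0.015}]' 60
python3 -m creep '[{"delta_pos":[0,0,-0.02],"rot":[0,0,0],"hand":0.015},{"delta_pos":[0,0,-0.03],"rot":[0,0,0],"hand":0.015},{"delta_pos":[0,0,-0.03],"rot":[0,0,0],"hand":0.015},{"delta_pos":[0,0,-0.024],"rot":[0,0,0],"hand":0.015},{"delta_pos":[0,0,0],"rot":[0,0,0],"hand":0.015}]' 60
python3 -c "
from h import *
go(fix(-.151,-.029,.13),FA)"
```

```text
t: 19.9
tool_pos: [0.5386, -0.3303, 0.1816]
orientation: [3.117, -0.379, 0.004]
force: [-0.3, 1.7, 7.4]
gripper_width: 0.0244
finger_force: 60.5
t: 20.32
tool_pos: [0.5386, -0.3306, 0.2898]
orientation: [3.113, -0.379, 0.012]
force: [0.9, -0.1, -1.3]
gripper_width: 0.0249
finger_force: 59.5
t 20.3 grasp [ 0.5397 -0.3316  0.1348] toolyaw -0.242 width 0.0249 F [ 0.9 -0.1 -1.3] q6 1.08
rot [ 0.007 -0.007 -0.491] then delta mm [  37.4 -452.6    4.8]
```

```bash
python3 -m creep '[{"delta_pos":[0,0,0],"rot":[0,0,-0.1228],"hand":0.015},{"delta_pos":[0,0,0],"rot":[0,0,-0.1228],"hand":0.015},{"delta_pos":[0,0,0],"rot":[0,0,-0.1228],"hand":0.015},{"delta_pos":[0,0,0],"rot":[0,0,-0.1228],"hand":0.015},{"delta_pos":[0.0023,-0.0283,0],"rot":[0,0,0],"hand":0.015},{"delta_pos":[0.0023,-0.0283,0],"rot":[0,0,0],"hand":0.015},{"delta_pos":[0.0023,-0.0283,0],"rot":[0,0,0],"hand":0.015},{"delta_pos":[0.0023,-0.0283,0],"rot":[0,0,0],"hand":0.015},{"delta_pos":[0.0023,-0.0283,0],"rot":[0,0,0],"hand":0.015},{"delta_pos":[0.0023,-0.0283,0],"rot":[0,0,0],"hand":0.015},{"delta_pos":[0.0023,-0.0283,0],"rot":[0,0,0],"hand":0.015},{"delta_pos":[0.0023,-0.0283,0],"rot":[0,0,0],"hand":0.015},{"delta_pos":[0.0023,-0.0283,0],"rot":[0,0,0],"hand":0.015},{"delta_pos":[0.0023,-0.0283,0],"rot":[0,0,0],"hand":0.015},{"delta_pos":[0.0023,-0.0283,0],"rot":[0,0,0],"hand":0.015},{"delta_pos":[0.0023,-0.0283,0],"rot":[0,0,0],"hand":0.015},{"delta_pos":[0.0023,-0.0283,0],"rot":[0,0,0],"hand":0.015},{"delta_pos":[0.0023,-0.0283,0],"rot":[0,0,0],"hand":0.015},{"delta_pos":[0.0023,-0.0283,0],"rot":[0,0,0],"hand":0.015},{"delta_pos":[0.0023,-0.0283,0],"rot":[0,0,0],"hand":0.015}]' 60
python3 -m creep '[{"delta_pos":[0,0,0],"rot":[0,0,0],"hand":0.015},{"delta_pos":[0,0,0],"rot":[0,0,0],"hand":0.015},{"delta_pos":[0,0,0],"rot":[0,0,0],"hand":0.015}]' 60
python3 look.py j -.151 -.029 .038
python3 - <<'E'
from h import *
s,M,g=tool();ps=shots();im=ps[1]["image"].astype(int)
Q=lambda x,y,z:g+M@np.array([x,y,z]);L=proj(ps[1],[Q(.111,0,0),Q(.08,0,0)]);print(np.round(L,2).tolist())
r0=int(L[0,1]);c0=int(L[0,0])
for r in range(r0-3,r0+8):print(r,c0-6,im[r,c0-6:c0+9].mean(1).astype(int).tolist())
E
```

```text
t: 21.98
tool_pos: [0.4615, 0.119, 0.2835]
orientation: [-3.117, -0.39, 0.0]
force: [0.8, -0.2, -1.0]
gripper_width: 0.0249
finger_force: 59.5
t: 22.23
tool_pos: [0.4621, 0.1174, 0.2836]
orientation: [3.117, 0.39, -0.0]
force: [0.6, -0.4, -1.5]
gripper_width: 0.0251
finger_force: 59.6
t 22.2 grasp [0.4621 0.1174 0.1286] toolyaw 0.249 width 0.0251 F [ 0.6 -0.4 -1.5] q6 1.32
rot [0. 0. 0.] then delta mm [ 2.   1.6 90.6]
s tip px [301.7 229.2]
  crop [267 201]
t tip px [226.8 190.6]
  crop [192 163]
[[227.02, 190.53], [229.8, 201.88]]
187 221 [62, 67, 96, 97, 177, 179, 131, 103, 103, 125, 182, 185, 184, 184, 185]
188 221 [99, 100, 181, 181, 181, 181, 125, 103, 104, 213, 195, 186, 184, 184, 184]
189 221 [184, 183, 183, 183, 184, 179, 155, 87, 102, 211, 201, 185, 185, 183, 182]
190 221 [184, 187, 185, 184, 184, 181, 179, 96, 101, 210, 203, 186, 179, 179, 175]
191 221 [182, 186, 187, 183, 185, 182, 184, 131, 103, 211, 216, 185, 121, 113, 65]
192 221 [186, 186, 185, 185, 180, 180, 183, 99, 101, 203, 216, 151, 86, 94, 103]
193 221 [175, 179, 176, 178, 118, 144, 181, 121, 79, 117, 211, 217, 181, 213, 216]
194 221 [119, 115, 60, 58, 78, 130, 180, 131, 93, 212, 218, 217, 215, 215, 217]
195 221 [55, 91, 99, 106, 178, 215, 188, 182, 136, 213, 215, 216, 216, 216, 215]
196 221 [114, 213, 217, 217, 218, 217, 194, 185, 103, 211, 217, 215, 216, 217, 215]
197 221 [216, 218, 216, 216, 217, 217, 201, 187, 125, 207, 214, 216, 219, 215, 217]
```

```bash
python3 -m creep '[{"delta_pos":[0.002,0.0016,0.025],"rot":[0,0,0],"hand":0.015},{"delta_pos":[0,0,0.025],"rot":[0,0,0],"hand":0.015},{"delta_pos":[0,0,0.025],"rot":[0,0,0],"hand":0.015},{"delta_pos":[0,0,0.012],"rot":[0,0,0],"hand":0.015},{"delta_pos":[0,0,0.0035],"rot":[0,0,0],"hand":0.015},{"delta_pos":[0,0,0],"rot":[0,0,0],"hand":0.015},{"delta_pos":[0.01,0,0],"rot":[0,0,0],"hand":0.015},{"delta_pos":[0,0,0],"rot":[0,0,0],"hand":0.015},{"delta_pos":[0,0,0],"rot":[0,0,0],"hand":0.015}]' 60
python3 - <<'E'
from h import *
go(fix(-.081,-.029,.038),FA)
s,M,g=tool();ps=shots();im=ps[1]["image"].astype(int)
Q=lambda x,y,z:g+M@np.array([x,y,z]);L=proj(ps[1],[Q(.111,0,0),Q(.08,0,0)]);print(np.round(L,2).tolist())
print("mouth edges top",np.round(proj(ps[1],[fix(-.03,-.034,.034),fix(-.03,-.024,.034),fix(-.02,-.034,.034),fix(-.02,-.024,.034)]),1).tolist())
r0=int(L[0,1]);c0=int(L[0,0])
for r in range(r0-5,r0+9):print(r,c0-7,im[r,c0-7:c0+9].mean(1).astype(int).tolist())
E
```

```text
t: 23.18
tool_pos: [0.4744, 0.1188, 0.1937]
orientation: [3.117, 0.39, 0.002]
force: [-0.4, 0.2, -1.4]
gripper_width: 0.0246
finger_force: 59.6
t 23.2 grasp [0.4746 0.1188 0.0387] toolyaw 0.249 width 0.0246 F [-0.4  0.2 -1.4] q6 1.33
rot [ 0.    -0.001 -0.   ] then delta mm [59.5 -0.1  0.7]
[[229.81, 191.56], [232.4, 202.08]]
mouth edges top [[231.7, 191.6], [228.3, 192.5], [230.9, 188.2], [227.4, 189.1]]
186 222 [36, 38, 42, 79, 86, 84, 100, 104, 140, 183, 187, 185, 184, 189, 188, 191]
187 222 [67, 100, 101, 179, 182, 135, 106, 99, 122, 183, 187, 185, 186, 187, 189, 192]
188 222 [98, 181, 185, 183, 182, 129, 106, 105, 214, 198, 188, 185, 186, 185, 190, 192]
189 222 [189, 188, 186, 183, 185, 156, 84, 101, 215, 204, 187, 188, 188, 185, 191, 186]
190 222 [187, 188, 186, 188, 183, 182, 96, 102, 210, 207, 188, 182, 179, 179, 181, 123]
191 222 [187, 185, 187, 187, 183, 184, 135, 105, 213, 219, 187, 121, 114, 61, 57, 60]
192 222 [188, 188, 186, 178, 181, 174, 117, 110, 206, 219, 153, 87, 94, 105, 107, 113]
193 222 [179, 178, 179, 121, 114, 61, 55, 133, 122, 204, 217, 183, 217, 218, 218, 218]
194 222 [115, 59, 54, 80, 91, 106, 108, 167, 189, 137, 205, 210, 218, 218, 218, 218]
195 222 [92, 100, 104, 178, 215, 218, 217, 204, 186, 135, 102, 101, 211, 219, 219, 218]
196 222 [215, 220, 219, 218, 220, 218, 218, 214, 189, 128, 101, 101, 213, 216, 216, 219]
197 222 [218, 219, 219, 217, 218, 218, 219, 219, 190, 161, 84, 101, 204, 217, 217, 219]
198 222 [220, 218, 219, 219, 219, 218, 218, 219, 198, 188, 99, 103, 102, 214, 218, 219]
199 222 [219, 220, 219, 219, 218, 219, 219, 219, 207, 189, 138, 105, 105, 215, 219, 217]
```

```bash
python3 -m creep '[{"delta_pos":[0,0.0009,0],"rot":[0,0,0],"hand":0.015},{"delta_pos":[0.006,0,0],"rot":[0,0,0],"hand":0.015},{"delta_pos":[0.006,0,0],"rot":[0,0,0],"hand":0.015},{"delta_pos":[0.006,0,0],"rot":[0,0,0],"hand":0.015},{"delta_pos":[0,0,0],"rot":[0,0,0],"hand":0.015}]' 60
python3 -m creep '[{"delta_pos":[0.008,0,0],"rot":[0,0,0],"hand":0.015},{"delta_pos":[0.008,0,0],"rot":[0,0,0],"hand":0.015},{"delta_pos":[0.008,0,0],"rot":[0,0,0],"hand":0.015},{"delta_pos":[0.008,0,0],"rot":[0,0,0],"hand":0.015},{"delta_pos":[0.004,0,0],"rot":[0,0,0],"hand":0.015},{"delta_pos":[0,0,0],"rot":[0,0,0],"hand":0.015}]' 60
python3 -c "
from h import *
go(fix(-.081,-.029,.038),FA)"
```

```text
t: 23.7
tool_pos: [0.493, 0.1228, 0.1933]
orientation: [3.117, 0.39, 0.002]
force: [-0.4, -0.0, -1.7]
gripper_width: 0.0247
finger_force: 59.6
t: 24.2
tool_pos: [0.5275, 0.1317, 0.1931]
orientation: [3.117, 0.39, 0.001]
force: [0.0, 0.1, -0.9]
gripper_width: 0.0248
finger_force: 59.6
t 24.2 grasp [0.5276 0.1317 0.0381] toolyaw 0.249 width 0.0248 F [ 0.   0.1 -0.9] q6 1.35
rot [ 0.    -0.001  0.   ] then delta mm [ 5.  -0.7  0.1]
```

```bash
python3 -m creep '[{"delta_pos":[0.002,0,0],"rot":[0,0,0],"hand":0.015},{"delta_pos":[0.002,0,0],"rot":[0,0,0],"hand":0.015},{"delta_pos":[0,0,0],"rot":[0,0,0],"hand":0.015}]' 60
python3 -m creep '[{"delta_pos":[0.0015,0,0],"rot":[0,0,0],"hand":0.015},{"delta_pos":[0.0015,0,0],"rot":[0,0,0],"hand":0.015},{"delta_pos":[0,0,0],"rot":[0,0,0],"hand":0.015}]' 60
python3 -m creep '[{"delta_pos":[0.0015,0,0],"rot":[0,0,0],"hand":0.015},{"delta_pos":[0.0015,0,0],"rot":[0,0,0],"hand":0.015},{"delta_pos":[0,0,0],"rot":[0,0,0],"hand":0.015}]' 60
```

```text
t: 24.45
tool_pos: [0.5307, 0.1325, 0.1932]
orientation: [3.117, 0.39, 0.0]
force: [0.6, 1.2, -1.3]
gripper_width: 0.0246
finger_force: 59.6
t: 24.7
tool_pos: [0.5337, 0.1332, 0.1933]
orientation: [3.117, 0.39, 0.0]
force: [0.4, -0.2, -2.0]
gripper_width: 0.025
finger_force: 59.6
t: 24.95
tool_pos: [0.5362, 0.1339, 0.193]
orientation: [-3.117, -0.39, 0.003]
force: [-3.4, -0.8, -0.9]
gripper_width: 0.0244
finger_force: 59.8
```

```bash
python3 -m creep '[{"delta_pos":[0.0015,0,0],"rot":[0,0,0],"hand":0.015},{"delta_pos":[0.001,0,0],"rot":[0,0,0],"hand":0.015},{"delta_pos":[0,0,0],"rot":[0,0,0],"hand":0.015}]' 60
python3 -m creep '[{"delta_pos":[0,0,0.001],"rot":[0,0,0],"hand":0.015},{"delta_pos":[0,0,0.0005],"rot":[0,0,0],"hand":0.015},{"delta_pos":[0,0,-0.0005],"rot":[0,0,0],"hand":0.045},{"delta_pos":[0,0,0],"rot":[0,0,0],"hand":0.045},{"delta_pos":[0,0,0],"rot":[0,0,0],"hand":0.045},{"delta_pos":[0,0,0],"rot":[0,0,0],"hand":0.045},{"delta_pos":[0,0,-0.01],"rot":[0,0,0],"hand":0.045},{"delta_pos":[0,0,-0.02],"rot":[0,0,0],"hand":0.045},{"delta_pos":[0,0,-0.03],"rot":[0,0,0],"hand":0.045},{"delta_pos":[0,0,-0.03],"rot":[0,0,0],"hand":0.055},{"delta_pos":[-0.02,0.03,-0.02],"rot":[0,0,0],"hand":0.055},{"delta_pos":[-0.02,0.03,0],"rot":[0,0,0],"hand":0.055},{"delta_pos":[0,0,0],"rot":[0,0,0],"hand":0.055},{"delta_pos":[0,0,0],"rot":[0,0,0],"hand":0.055}]' 60
python3 nxt.py k
```

```text
t: 25.2
tool_pos: [0.5373, 0.1343, 0.1924]
orientation: [3.117, 0.39, -0.013]
force: [-15.8, -6.2, 6.4]
gripper_width: 0.0245
finger_force: 60.6
t: 26.37
tool_pos: [0.5147, 0.0655, 0.3033]
orientation: [3.118, 0.386, 0.002]
force: [0.6, 0.4, -0.2]
gripper_width: 0.055
finger_force: 0.0
[ 0.5414 -0.4118 -0.1429  0.0298] 0.289 [424. 209.] fix mm [-206.5 -559.7] dyaw -0.392
[0.5126 0.1883 0.3902 0.0415] 1.069 [211. 210.] fix mm [-86.5  28.9] dyaw 0.141
[0.5071 0.249  0.2866 0.0314] 0.648 [194. 221.] fix mm [-76.9  89.1] dyaw 0.038
t 26.5 grasp [0.5151 0.0669 0.1475] toolyaw 0.249 width 0.0549 F [-0.3  0.3  0.1] q6 1.22
rot [-0.    -0.     0.392] then delta mm [ 94.2 470.  125.5]
```

View pics/k.png

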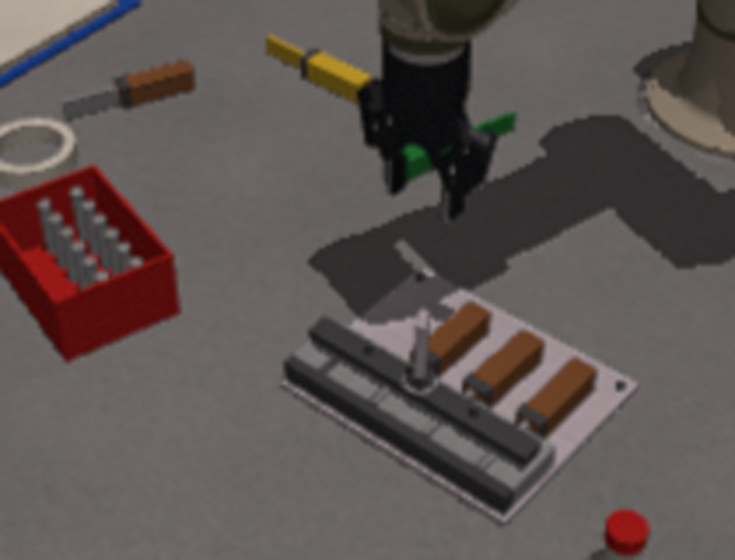

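Three are home, at (460,330), (510,360) and (565,395). The last one is at (150,90) and goes in slot 0.

```bash
python3 -m creep '[{"delta_pos":[0,0,0],"rot":[0,0,0.097],"hand":0.055},{"delta_pos":[0,0,0],"rot":[0,0,0.097],"hand":0.055},{"delta_pos":[0,0,0],"rot":[0,0,0.097],"hand":0.055},{"delta_pos":[0,0,0],"rot":[0,0,0.097],"hand":0.055},{"delta_pos":[0.0059,0.0294,0],"rot":[0,0,0],"hand":0.055},{"delta_pos":[0.0059,0.0294,0],"rot":[0,0,0],"hand":0.055},{"delta_pos":[0.0059,0.0294,0],"rot":[0,0,0],"hand":0.055},{"delta_pos":[0.0059,0.0294,0],"rot":[0,0,0],"hand":0.055},{"delta_pos":[0.0059,0.0294,0],"rot":[0,0,0],"hand":0.055},{"delta_pos":[0.0059,0.0294,0],"rot":[0,0,0],"hand":0.055},{"delta_pos":[0.0059,0.0294,0],"rot":[0,0,0],"hand":0.055},{"delta_pos":[0.0059,0.0294,0],"rot":[0,0,0],"hand":0.055},{"delta_pos":[0.0059,0.0294,0],"rot":[0,0,0],"hand":0.055},{"delta_pos":[0.0059,0.0294,0],"rot":[0,0,0],"hand":0.055},{"delta_pos":[0.0059,0.0294,0],"rot":[0,0,0],"hand":0.055},{"delta_pos":[0.0059,0.0294,0],"rot":[0,0,0],"hand":0.055},{"delta_pos":[0.0059,0.0294,0],"rot":[0,0,0],"hand":0.055},{"delta_pos":[0.0059,0.0294,0],"rot":[0,0,0],"hand":0.055},{"delta_pos":[0.0059,0.0294,0],"rot":[0,0,0],"hand":0.055},{"delta_pos":[0.0059,0.0294,0],"rot":[0,0,0],"hand":0.055}]' 60
python3 -m creep '[{"delta_pos":[0,0,0],"rot":[0,0,0],"hand":0.055},{"delta_pos":[0,0,0],"rot":[0,0,0],"hand":0.055}]' 60
python3 -c "
from h import *
go([.5414,-.413,.024],-.137)"
```

```text
t: 28.13
tool_pos: [0.5441, -0.4129, 0.3017]
orientation: [-3.134, 0.216, 0.001]
force: [1.2, 0.1, 0.0]
gripper_width: 0.0554
finger_force: 0.0
t: 28.3
tool_pos: [0.5437, -0.4127, 0.3011]
orientation: [-3.133, 0.219, 0.001]
force: [1.2, 1.2, -0.0]
gripper_width: 0.055
finger_force: 0.0
t 28.3 grasp [ 0.5436 -0.4125  0.1461] toolyaw -0.139 width 0.055 F [ 1.2  1.2 -0. ] q6 0.89
rot [-0.001  0.001 -0.002] then delta mm [ -2.1   0.8 122.1]
```

```bash
python3 -m creep '[{"delta_pos":[-0.002,0.0005,0.025],"rot":[0,0,0],"hand":0.055},{"delta_pos":[0,0,0.03],"rot":[0,0,0],"hand":0.055},{"delta_pos":[0,0,0.03],"rot":[0,0,0],"hand":0.055},{"delta_pos":[0,0,0.02],"rot":[0,0,0],"hand":0.055},{"delta_pos":[0,0,0.017],"rot":[0,0,0],"hand":0.055},{"delta_pos":[0,0,0],"rot":[0,0,0],"hand":0.055},{"delta_pos":[0,0,0],"rot":[0,0,0],"hand":0.015},{"delta_pos":[0,0,0],"rot":[0,0,0],"hand":0.015},{"delta_pos":[0,0,0],"rot":[0,0,0],"hand":0.015},{"delta_pos":[0,0,0],"rot":[0,0,0],"hand":0.015},{"delta_pos":[0,0,0],"rot":[0,0,0],"hand":0.015},{"delta_pos":[0,0,0],"rot":[0,0,0],"hand":0.015}]' 60
python3 -m creep '[{"delta_pos":[0,0,-0.02],"rot":[0,0,0],"hand":0.015},{"delta_pos":[0,0,-0.03],"rot":[0,0,0],"hand":0.015},{"delta_pos":[0,0,-0.03],"rot":[0,0,0],"hand":0.015},{"delta_pos":[0,0,-0.024],"rot":[0,0,0],"hand":0.015},{"delta_pos":[0,0,0],"rot":[0,0,0],"hand":0.015},{"delta_pos":[0,0,0],"rot":[0,0,0],"hand":0.015}]' 60
python3 -c "
from h import *
go(fix(-.151,-.087,.13),FA)"
```

```text
t: 29.3
tool_pos: [0.5417, -0.4126, 0.1823]
orientation: [3.132, -0.218, 0.004]
force: [0.3, 1.7, 6.8]
gripper_width: 0.0247
finger_force: 61.0
t: 29.8
tool_pos: [0.5412, -0.4125, 0.2859]
orientation: [3.132, -0.218, 0.003]
force: [0.5, 0.4, -2.1]
gripper_width: 0.0245
finger_force: 60.0
t 29.8 grasp [ 0.5415 -0.4129  0.1309] toolyaw -0.139 width 0.0245 F [ 0.5  0.4 -2.1] q6 0.89
rot [ 0.002 -0.002 -0.388] then delta mm [  55.7 -473.8    0.9]
```

```bash
python3 -m creep '[{"delta_pos":[0,0,0],"rot":[0,0,-0.097],"hand":0.015},{"delta_pos":[0,0,0],"rot":[0,0,-0.097],"hand":0.015},{"delta_pos":[0,0,0],"rot":[0,0,-0.097],"hand":0.015},{"delta_pos":[0,0,0],"rot":[0,0,-0.097],"hand":0.015},{"delta_pos":[0.0035,-0.0296,0],"rot":[0,0,0],"hand":0.015},{"delta_pos":[0.0035,-0.0296,0],"rot":[0,0,0],"hand":0.015},{"delta_pos":[0.0035,-0.0296,0],"rot":[0,0,0],"hand":0.015},{"delta_pos":[0.0035,-0.0296,0],"rot":[0,0,0],"hand":0.015},{"delta_pos":[0.0035,-0.0296,0],"rot":[0,0,0],"hand":0.015},{"delta_pos":[0.0035,-0.0296,0],"rot":[0,0,0],"hand":0.015},{"delta_pos":[0.0035,-0.0296,0],"rot":[0,0,0],"hand":0.015},{"delta_pos":[0.0035,-0.0296,0],"rot":[0,0,0],"hand":0.015},{"delta_pos":[0.0035,-0.0296,0],"rot":[0,0,0],"hand":0.015},{"delta_pos":[0.0035,-0.0296,0],"rot":[0,0,0],"hand":0.015},{"delta_pos":[0.0035,-0.0296,0],"rot":[0,0,0],"hand":0.015},{"delta_pos":[0.0035,-0.0296,0],"rot":[0,0,0],"hand":0.015},{"delta_pos":[0.0035,-0.0296,0],"rot":[0,0,0],"hand":0.015},{"delta_pos":[0.0035,-0.0296,0],"rot":[0,0,0],"hand":0.015},{"delta_pos":[0.0035,-0.0296,0],"rot":[0,0,0],"hand":0.015},{"delta_pos":[0.0035,-0.0296,0],"rot":[0,0,0],"hand":0.015}]' 60
python3 -m creep '[{"delta_pos":[0,0,0],"rot":[0,0,0],"hand":0.015},{"delta_pos":[0,0,0],"rot":[0,0,0],"hand":0.015},{"delta_pos":[0,0,0],"rot":[0,0,0],"hand":0.015}]' 60
python3 -c "
from h import *
go(fix(-.151,-.087,.0388),FA)"
```

```text
t: 31.47
tool_pos: [0.4779, 0.0616, 0.2832]
orientation: [-3.117, -0.39, 0.003]
force: [0.5, 0.6, -1.5]
gripper_width: 0.0248
finger_force: 60.0
t: 31.72
tool_pos: [0.4786, 0.0599, 0.2836]
orientation: [-3.117, -0.39, 0.002]
force: [-0.1, 0.1, -1.2]
gripper_width: 0.0246
finger_force: 60.0
t 31.7 grasp [0.4784 0.0599 0.1286] toolyaw 0.249 width 0.0246 F [-0.1  0.1 -1.2] q6 1.2
rot [-0.     0.001  0.   ] then delta mm [ 0.3 -0.1 89.8]
```

```bash
python3 -m creep '[{"delta_pos":[0,0,0.025],"rot":[0,0,0],"hand":0.015},{"delta_pos":[0,0,0.025],"rot":[0,0,0],"hand":0.015},{"delta_pos":[0,0,0.025],"rot":[0,0,0],"hand":0.015},{"delta_pos":[0,0,0.012],"rot":[0,0,0],"hand":0.015},{"delta_pos":[0,0,0.0025],"rot":[0,0,0],"hand":0.015},{"delta_pos":[0,0,0],"rot":[0,0,0],"hand":0.015},{"delta_pos":[0.01,0,0],"rot":[0,0,0],"hand":0.015},{"delta_pos":[0,0,0],"rot":[0,0,0],"hand":0.015},{"delta_pos":[0,0,0],"rot":[0,0,0],"hand":0.015}]' 60
python3 - <<'E'
from h import *
go(fix(-.081,-.087,.038),FA)
s,M,g=tool();ps=shots();im=ps[1]["image"].astype(int)
Q=lambda x,y,z:g+M@np.array([x,y,z]);L=proj(ps[1],[Q(.111,0,0),Q(.08,0,0)]);print(np.round(L,2).tolist())
print("mouth edges top",np.round(proj(ps[1],[fix(-.03,-.092,.034),fix(-.03,-.082,.034),fix(-.02,-.092,.034),fix(-.02,-.082,.034)]),1).tolist())
r0=int(L[0,1]);c0=int(L[0,0])
for r in range(r0-4,r0+8):print(r,c0-7,im[r,c0-7:c0+9].mean(1).astype(int).tolist())
E
```

```text
t: 32.47
tool_pos: [0.4887, 0.0623, 0.1955]
orientation: [3.117, 0.39, 0.003]
force: [-0.3, -0.3, -1.1]
gripper_width: 0.0249
finger_force: 60.0
t 32.5 grasp [0.489  0.0623 0.0405] toolyaw 0.249 width 0.0249 F [-0.3 -0.3 -1.1] q6 1.21
rot [ 0.001 -0.002 -0.   ] then delta mm [59.5 -0.4  2.5]
[[249.8, 186.4], [252.46, 196.9]]
mouth edges top [[251.5, 186.6], [248.1, 187.5], [250.7, 183.2], [247.3, 184.1]]
182 242 [89, 99, 96, 174, 175, 103, 102, 122, 135, 176, 185, 185, 186, 180, 176, 177]
183 242 [181, 180, 180, 178, 177, 142, 107, 211, 217, 184, 185, 184, 183, 183, 180, 178]
184 242 [184, 181, 182, 181, 179, 138, 103, 203, 216, 193, 182, 184, 185, 182, 178, 172]
185 242 [181, 182, 181, 181, 178, 176, 107, 98, 209, 199, 179, 180, 181, 175, 145, 113]
186 242 [182, 181, 181, 183, 180, 176, 99, 101, 212, 208, 149, 116, 116, 66, 56, 90]
187 242 [183, 184, 179, 177, 175, 169, 111, 106, 210, 216, 95, 63, 92, 105, 106, 209]
188 242 [175, 175, 146, 116, 110, 62, 64, 143, 191, 210, 180, 128, 212, 216, 216, 218]
189 242 [109, 64, 53, 57, 92, 104, 107, 193, 181, 164, 207, 218, 218, 216, 216, 216]
190 242 [92, 105, 105, 110, 210, 214, 215, 202, 182, 144, 104, 202, 215, 217, 216, 217]
191 242 [214, 215, 217, 217, 217, 216, 215, 216, 184, 139, 104, 101, 211, 218, 216, 216]
192 242 [217, 217, 216, 217, 216, 216, 215, 215, 186, 180, 111, 101, 213, 217, 216, 218]
193 242 [216, 215, 216, 215, 214, 215, 214, 214, 200, 184, 119, 103, 213, 217, 218, 217]
```

```bash
python3 -m creep '[{"delta_pos":[0,0.0011,0.0015],"rot":[0,0,0],"hand":0.015},{"delta_pos":[0.006,0,0],"rot":[0,0,0],"hand":0.015},{"delta_pos":[0.006,0,0],"rot":[0,0,0],"hand":0.015},{"delta_pos":[0.006,0,0],"rot":[0,0,0],"hand":0.015},{"delta_pos":[0,0,0],"rot":[0,0,0],"hand":0.015}]' 60
python3 -m creep '[{"delta_pos":[0.008,0,0],"rot":[0,0,0],"hand":0.015},{"delta_pos":[0.008,0,0],"rot":[0,0,0],"hand":0.015},{"delta_pos":[0.008,0,0],"rot":[0,0,0],"hand":0.015},{"delta_pos":[0.008,0,0],"rot":[0,0,0],"hand":0.015},{"delta_pos":[0.004,0,0],"rot":[0,0,0],"hand":0.015},{"delta_pos":[0,0,0],"rot":[0,0,0],"hand":0.015}]' 60
python3 -m creep '[{"delta_pos":[0.002,0,0],"rot":[0,0,0],"hand":0.015},{"delta_pos":[0.002,0,0],"rot":[0,0,0],"hand":0.015},{"delta_pos":[0,0,0],"rot":[0,0,0],"hand":0.015}]' 60
python3 -c "
from h import *
go(fix(-.081,-.087,.038),FA)"
```

```text
t: 32.98
tool_pos: [0.5072, 0.0662, 0.1933]
orientation: [3.117, 0.39, 0.002]
force: [0.2, -0.0, -0.7]
gripper_width: 0.0244
finger_force: 60.0
t: 33.48
tool_pos: [0.5417, 0.0751, 0.1931]
orientation: [3.117, 0.391, 0.001]
force: [-0.4, -0.3, -0.7]
gripper_width: 0.0248
finger_force: 60.0
t: 33.73
tool_pos: [0.545, 0.0759, 0.1932]
orientation: [3.117, 0.39, 0.0]
force: [0.2, -0.4, -1.2]
gripper_width: 0.0248
finger_force: 60.0
t 33.7 grasp [0.545  0.0759 0.0382] toolyaw 0.249 width 0.0248 F [ 0.2 -0.4 -1.2] q6 1.25
rot [ 0. -0. -0.] then delta mm [ 1.8 -1.   0.2]
```

```bash
python3 -m creep '[{"delta_pos":[0.0015,0,0],"rot":[0,0,0],"hand":0.015},{"delta_pos":[0.0015,0,0],"rot":[0,0,0],"hand":0.015},{"delta_pos":[0,0,0],"rot":[0,0,0],"hand":0.015}]' 60
python3 -m creep '[{"delta_pos":[0.0015,0,0],"rot":[0,0,0],"hand":0.015},{"delta_pos":[0.0015,0,0],"rot":[0,0,0],"hand":0.015},{"delta_pos":[0,0,0],"rot":[0,0,0],"hand":0.015}]' 60
python3 -m creep '[{"delta_pos":[0.001,0,0],"rot":[0,0,0],"hand":0.015},{"delta_pos":[0.001,0,0],"rot":[0,0,0],"hand":0.015},{"delta_pos":[0,0,0],"rot":[0,0,0],"hand":0.015}]' 60
```

```text
t: 33.98
tool_pos: [0.5479, 0.0766, 0.1933]
orientation: [3.117, 0.39, 0.001]
force: [0.8, -0.0, -1.4]
gripper_width: 0.0244
finger_force: 60.0
t: 34.23
tool_pos: [0.5507, 0.0774, 0.1931]
orientation: [-3.117, -0.39, 0.001]
force: [-2.1, -0.2, -1.7]
gripper_width: 0.0246
finger_force: 60.0
t: 34.48
tool_pos: [0.5515, 0.0776, 0.1926]
orientation: [-3.117, -0.39, 0.01]
force: [-10.7, -4.1, 3.9]
gripper_width: 0.025
finger_force: 60.6
```

```bash
python3 -m creep '[{"delta_pos":[0.001,0,0.0005],"rot":[0,0,0],"hand":0.015},{"delta_pos":[0,0,0.001],"rot":[0,0,0],"hand":0.015},{"delta_pos":[0,0,-0.0005],"rot":[0,0,0],"hand":0.045},{"delta_pos":[0,0,0],"rot":[0,0,0],"hand":0.045},{"delta_pos":[0,0,0],"rot":[0,0,0],"hand":0.045},{"delta_pos":[0,0,0],"rot":[0,0,0],"hand":0.045},{"delta_pos":[0,0,-0.01],"rot":[0,0,0],"hand":0.045},{"delta_pos":[0,0,-0.02],"rot":[0,0,0],"hand":0.045},{"delta_pos":[0,0,-0.03],"rot":[0,0,0],"hand":0.045},{"delta_pos":[0,0,-0.03],"rot":[0,0,0],"hand":0.045},{"delta_pos":[0,0.02,-0.03],"rot":[0,0,0],"hand":0.045},{"delta_pos":[0,0.03,-0.03],"rot":[0,0,0],"hand":0.045},{"delta_pos":[0,0.03,-0.03],"rot":[0,0,0],"hand":0.045},{"delta_pos":[0,0.03,0],"rot":[0,0,0],"hand":0.045},{"delta_pos":[0,0.03,0],"rot":[0,0,0],"hand":0.045},{"delta_pos":[0,0.03,0],"rot":[0,0,0],"hand":0.045},{"delta_pos":[0,0,0],"rot":[0,0,0],"hand":0.045},{"delta_pos":[0,0,0],"rot":[0,0,0],"hand":0.045}]' 60
python3 - <<'E'
from h import *
go(fix(0,0,.125),FA)
ps=shots()
for q,f,c,a in scrapers(ps):print(np.round(q,4),round(f,3),"fix mm",np.round(tofix(q[:2])*1000,1),"dyaw",round(q[2]-FA,3))
for z in (.064,.13):print([np.round(proj(p,fix(0,0,z)),1).tolist() for p in ps])
t=ps[1]["image"][150:255,165:285,::-1];s=ps[0]["image"][222:302,256:366,::-1]
cv2.imwrite("pics/l.png",np.hstack([cv2.resize(s,(400,400*80//110),interpolation=cv2.INTER_CUBIC)[:290],cv2.resize(t,(400,350),interpolation=cv2.INTER_CUBIC)[:290]]))
E
```

```text
t: 35.98
tool_pos: [0.5952, -0.0866, 0.3714]
orientation: [-3.118, -0.387, -0.0]
force: [-0.1, 0.4, 0.2]
gripper_width: 0.0449
finger_force: 0.0
t 36.0 grasp [ 0.5952 -0.0866  0.2164] toolyaw 0.247 width 0.0449 F [-0.1  0.4  0.2] q6 0.98
rot [-0.    -0.    -0.002] then delta mm [  74.2 -257.9   91.4]
[0.5508 0.0792 0.2448 0.0308] 0.652 fix mm [-76.4 -86.2] dyaw -0.004
[0.5362 0.136  0.253  0.0308] 0.641 fix mm [-76.5 -27.6] dyaw 0.004
[0.5213 0.1936 0.2633 0.0318] 0.637 fix mm [-76.9  31.9] dyaw 0.014
[0.5071 0.249  0.2866 0.0314] 0.648 fix mm [-76.9  89.1] dyaw 0.038
[[[299.8, 256.5]], [[216.2, 182.5]]]
[[[300.1, 240.3]], [[212.8, 177.8]]]
```

View pics/l.png

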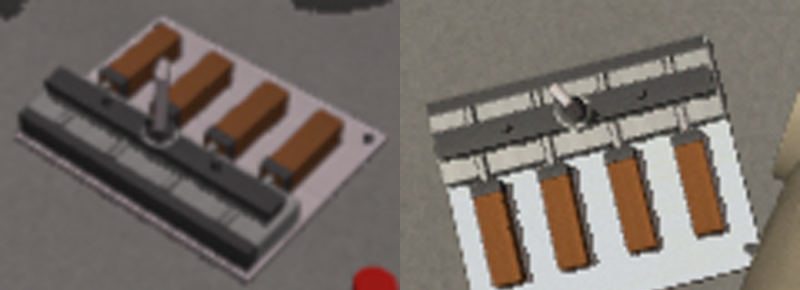

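All four handles read the same depth (x about -76.5 mm), in line and level with the slots. Next I check the lever's yaw using model overlays.

Run:
```python
from h import *
ps=shots();rows=[]
for n,p,(u,v) in zip(("scene","top"),ps,((300,245),(214,180))):
    im=cv2.imread(f"pics/a_{n}.png");K=14;w=14;base=cv2.resize(im[v-w:v+w,u-w:u+w],None,fx=K,fy=K,interpolation=cv2.INTER_CUBIC);L=[base]
    for psi in(2.3,2.5,2.7):
        o=base.copy();B=np.array([[i,j,k] for i in(-.005,.005) for j in(-.011,.011) for k in(.02,.066)])
        X=R.from_euler("z",psi).apply(B)+fix(0,0,.0652)
        for ids in([0,2,6,4],[1,3,7,5],[0,1],[2,3],[6,7],[4,5]):
            q=np.round((proj(p,X[ids])-[u-w,v-w]+.5)*K).astype(np.int32);cv2.polylines(o,[q],True,(0,255,0))
        L.append(o)
    rows.append(np.hstack(L))
o=np.vstack(rows);print(o.shape);cv2.imwrite("pics/m.png",cv2.resize(o,(800,400)))
```

```text
(784, 1568, 3)
```

View pics/m.png

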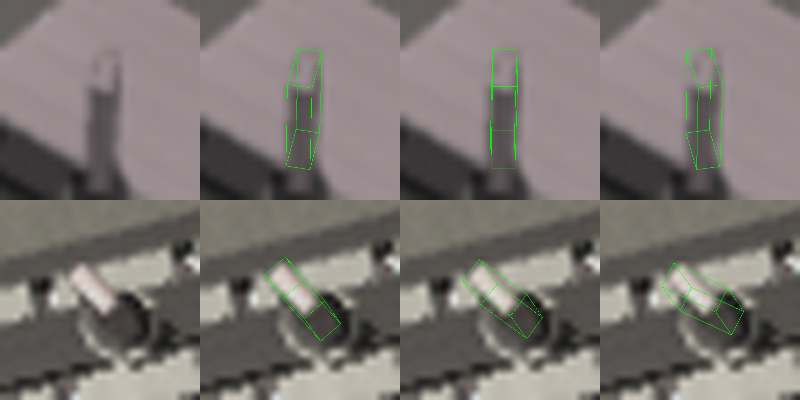

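The paddle yaw is about 2.42 rad, so the total turn to snug is about 6.9 rad. I'll pre-wind the wrist so two grips are enough.

```bash
python3 -m creep '[{"delta_pos":[0,0,0],"rot":[0,0,-0.125],"hand":0.045},{"delta_pos":[0,0,0],"rot":[0,0,-0.125],"hand":0.045},{"delta_pos":[0,0,0],"rot":[0,0,-0.125],"hand":0.045},{"delta_pos":[0,0,0],"rot":[0,0,-0.125],"hand":0.045},{"delta_pos":[0,0,0],"rot":[0,0,-0.125],"hand":0.045},{"delta_pos":[0,0,0],"rot":[0,0,-0.125],"hand":0.045},{"delta_pos":[0,0,0],"rot":[0,0,-0.125],"hand":0.045},{"delta_pos":[0,0,0],"rot":[0,0,-0.125],"hand":0.045},{"delta_pos":[0,0,0],"rot":[0,0,-0.125],"hand":0.045},{"delta_pos":[0,0,0],"rot":[0,0,-0.125],"hand":0.045},{"delta_pos":[0,0,0],"rot":[0,0,-0.125],"hand":0.045},{"delta_pos":[0,0,0],"rot":[0,0,-0.125],"hand":0.045},{"delta_pos":[0,0,0],"rot":[0,0,-0.125],"hand":0.045},{"delta_pos":[0,0,0],"rot":[0,0,-0.125],"hand":0.045},{"delta_pos":[0,0,0],"rot":[0,0,-0.125],"hand":0.045},{"delta_pos":[0,0,0],"rot":[0,0,-0.125],"hand":0.045},{"delta_pos":[0,0,0],"rot":[0,0,-0.125],"hand":0.045},{"delta_pos":[0,0,0],"rot":[0,0,-0.125],"hand":0.045},{"delta_pos":[0,0,0],"rot":[0,0,-0.125],"hand":0.045},{"delta_pos":[0,0,0],"rot":[0,0,-0.125],"hand":0.045}]' 40
python3 -m creep '[{"delta_pos":[0,0,0],"rot":[0,0,-0.125],"hand":0.045},{"delta_pos":[0,0,0],"rot":[0,0,-0.125],"hand":0.045},{"delta_pos":[0,0,0],"rot":[0,0,-0.125],"hand":0.045},{"delta_pos":[0,0,0],"rot":[0,0,-0.125],"hand":0.045},{"delta_pos":[0,0,0],"rot":[0,0,-0.125],"hand":0.045},{"delta_pos":[0,0,0],"rot":[0,0,-0.125],"hand":0.045},{"delta_pos":[0,0,0],"rot":[0,0,-0.125],"hand":0.045},{"delta_pos":[0,0,0],"rot":[0,0,-0.125],"hand":0.045},{"delta_pos":[0,0,0],"rot":[0,0,-0.125],"hand":0.045},{"delta_pos":[0,0,0],"rot":[0,0,-0.115],"hand":0.045},{"delta_pos":[0,0,0],"rot":[0,0,0],"hand":0.045},{"delta_pos":[0,0,0],"rot":[0,0,0],"hand":0.045}]' 40
python3 -c "
from h import *
go(fix(0,0,.16),.85)"
```

```text
t: 37.85
tool_pos: [0.5951, -0.0845, 0.3714]
orientation: [0.601, 3.083, 0.0]
force: [0.2, 1.0, 0.1]
gripper_width: 0.0449
finger_force: 0.0
t: 38.85
tool_pos: [0.5951, -0.0848, 0.3713]
orientation: [-1.288, 2.865, -0.0]
force: [1.0, -0.0, 0.0]
gripper_width: 0.0444
finger_force: 0.0
t 38.9 grasp [ 0.5952 -0.0848  0.2163] toolyaw -2.297 width 0.0444 F [ 1. -0.  0.] q6 -2.75
rot [-0.     0.    -0.005] then delta mm [-205.7  169.5   56.3]
```

```bash
python3 -m creep '[{"delta_pos":[-0.0228,0.0188,0],"rot":[0,0,0],"hand":0.045},{"delta_pos":[-0.0228,0.0188,0],"rot":[0,0,0],"hand":0.045},{"delta_pos":[-0.0228,0.0188,0],"rot":[0,0,0],"hand":0.045},{"delta_pos":[-0.0228,0.0188,0],"rot":[0,0,0],"hand":0.045},{"delta_pos":[-0.0228,0.0188,0],"rot":[0,0,0],"hand":0.045},{"delta_pos":[-0.0228,0.0188,0],"rot":[0,0,0],"hand":0.045},{"delta_pos":[-0.0228,0.0188,0],"rot":[0,0,0],"hand":0.045},{"delta_pos":[-0.0228,0.0188,0],"rot":[0,0,0],"hand":0.045},{"delta_pos":[-0.0228,0.0188,0],"rot":[0,0,-0.005],"hand":0.045},{"delta_pos":[0,0,0.02],"rot":[0,0,0],"hand":0.045},{"delta_pos":[0,0,0],"rot":[0,0,0],"hand":0.045},{"delta_pos":[0,0,0],"rot":[0,0,0],"hand":0.045},{"delta_pos":[0,0,0],"rot":[0,0,0],"hand":0.045}]' 40
python3 -c "
from h import *
go(fix(0,0,.110),.85)"
```

```text
t: 39.93
tool_pos: [0.6043, 0.1796, 0.3519]
orientation: [-1.295, 2.862, -0.0]
force: [-0.6, -0.0, 0.3]
gripper_width: 0.045
finger_force: 0.0
t 39.9 grasp [0.6044 0.1796 0.1969] toolyaw -2.291 width 0.045 F [-0.6 -0.   0.3] q6 -2.32
rot [-0.  0.  0.] then delta mm [-1.   1.9 86.9]
```

```bash
python3 -m creep '[{"delta_pos":[-0.001,0.0019,0.02],"rot":[0,0,0],"hand":0.045},{"delta_pos":[0,0,0.025],"rot":[0,0,0],"hand":0.045},{"delta_pos":[0,0,0.025],"rot":[0,0,0],"hand":0.045},{"delta_pos":[0,0,0.017],"rot":[0,0,0],"hand":0.045},{"delta_pos":[0,0,0],"rot":[0,0,0],"hand":0.045}]' 40
python3 -m creep '[{"delta_pos":[0,0,0],"rot":[0,0,0],"hand":0.002},{"delta_pos":[0,0,0],"rot":[0,0,0],"hand":0.002},{"delta_pos":[0,0,0],"rot":[0,0,0],"hand":0.002},{"delta_pos":[0,0,0],"rot":[0,0,0],"hand":0.002},{"delta_pos":[0,0,0],"rot":[0,0,0],"hand":0.002},{"delta_pos":[0,0,0],"rot":[0,0,0],"hand":0.002},{"delta_pos":[0,0,0],"rot":[0,0,0],"hand":0.002}]' 40
python3 -c "
from h import *
go(fix(0,0,.110),.85);print(bot.observe()['wrist_torque'])"
```

```text
t: 40.35
tool_pos: [0.6031, 0.1812, 0.2614]
orientation: [1.293, -2.857, -0.003]
force: [-0.1, -0.1, -1.0]
gripper_width: 0.0449
finger_force: 0.0
t: 40.93
tool_pos: [0.604, 0.182, 0.2662]
orientation: [-1.297, 2.857, -0.003]
force: [1.2, -2.0, 6.3]
gripper_width: 0.0096
finger_force: 41.6
t 40.9 grasp [0.6047 0.1819 0.1112] toolyaw -2.289 width 0.0096 F [ 1.2 -2.   6.3] q6 -2.32
rot [-0.004  0.003  0.002] then delta mm [1.  0.6 1.2]
[-0.48876586 -0.43586122 -0.05508686]
```

```bash
python3 -m creep '[{"delta_pos":[0,0,0.0001],"rot":[0,0,0.06],"hand":0.002},{"delta_pos":[0,0,0.0001],"rot":[0,0,0.12],"hand":0.002},{"delta_pos":[0,0,0.0001],"rot":[0,0,0.12],"hand":0.002},{"delta_pos":[0,0,0.0001],"rot":[0,0,0.12],"hand":0.002},{"delta_pos":[0,0,0.0001],"rot":[0,0,0.12],"hand":0.002},{"delta_pos":[0,0,0.0001],"rot":[0,0,0.06],"hand":0.002},{"delta_pos":[0,0,0],"rot":[0,0,0],"hand":0.002}]' 40
python3 -c "
from h import *
go(fix(0,0,.110),.25);print(bot.observe()['wrist_torque'])"
```

```text
t: 41.52
tool_pos: [0.6045, 0.1813, 0.2657]
orientation: [-0.389, 3.111, -0.004]
force: [4.8, -5.4, 6.1]
gripper_width: 0.0092
finger_force: 40.9
t 41.5 grasp [0.6055 0.181  0.1107] toolyaw -2.893 width 0.0092 F [ 4.8 -5.4  6.1] q6 -1.71
rot [-0.003  0.006 -0.001] then delta mm [1.7 1.  0.7]
[-1.33058764 -0.96304562 -0.0706043 ]
```

```bash
python3 -m creep '[{"delta_pos":[0,0,0.0001],"rot":[0,0,0.06],"hand":0.002},{"delta_pos":[0,0,0.0001],"rot":[0,0,0.12],"hand":0.002},{"delta_pos":[0,0,0.0001],"rot":[0,0,0.12],"hand":0.002},{"delta_pos":[0,0,0.0001],"rot":[0,0,0.12],"hand":0.002},{"delta_pos":[0,0,0.0001],"rot":[0,0,0.12],"hand":0.002},{"delta_pos":[0,0,0.0001],"rot":[0,0,0.12],"hand":0.002},{"delta_pos":[0,0,0.0001],"rot":[0,0,0.12],"hand":0.002},{"delta_pos":[0,0,0.0001],"rot":[0,0,0.12],"hand":0.002},{"delta_pos":[0,0,0.0001],"rot":[0,0,0.12],"hand":0.002},{"delta_pos":[0,0,0.0001],"rot":[0,0,0.12],"hand":0.002},{"delta_pos":[0,0,0],"rot":[0,0,0],"hand":0.002}]' 40
python3 -m creep '[{"delta_pos":[0,0,0.0001],"rot":[0,0,0.12],"hand":0.002},{"delta_pos":[0,0,0.0001],"rot":[0,0,0.12],"hand":0.002},{"delta_pos":[0,0,0.0001],"rot":[0,0,0.12],"hand":0.002},{"delta_pos":[0,0,0.0001],"rot":[0,0,0.12],"hand":0.002},{"delta_pos":[0,0,0.0001],"rot":[0,0,0.12],"hand":0.002},{"delta_pos":[0,0,0.0001],"rot":[0,0,0.12],"hand":0.002},{"delta_pos":[0,0,0.0001],"rot":[0,0,0.12],"hand":0.002},{"delta_pos":[0,0,0.0001],"rot":[0,0,0.12],"hand":0.002},{"delta_pos":[0,0,0.0001],"rot":[0,0,0.12],"hand":0.002},{"delta_pos":[0,0,0.0001],"rot":[0,0,0.12],"hand":0.002},{"delta_pos":[0,0,0.0001],"rot":[0,0,0.12],"hand":0.002},{"delta_pos":[0,0,0],"rot":[0,0,0],"hand":0.002}]' 40
python3 -c "
from h import *
go(fix(0,0,.110),.85);print(bot.observe()['wrist_torque'])"
```

```text
t: 42.43
tool_pos: [0.6044, 0.1798, 0.2649]
orientation: [1.356, 2.827, -0.005]
force: [1.7, -16.1, 9.8]
gripper_width: 0.0098
finger_force: 41.6
t: 43.43
tool_pos: [0.6033, 0.1802, 0.2636]
orientation: [2.807, 1.403, -0.006]
force: [-10.6, -18.2, 15.9]
gripper_width: 0.0095
finger_force: 42.6
t 43.4 grasp [0.603  0.1794 0.1086] toolyaw 0.927 width 0.0095 F [-10.6 -18.2  15.9] q6 0.75
rot [0.002 0.005 0.077] then delta mm [ 2.  -1.  -1.4]
[-2.82556316  1.89228828 -0.10098173]
```

```bash
python3 -m creep '[{"delta_pos":[0,0,-0.002],"rot":[0,0,0],"hand":0.06},{"delta_pos":[0,0,0],"rot":[0,0,0],"hand":0.06},{"delta_pos":[0,0,0],"rot":[0,0,0],"hand":0.06},{"delta_pos":[0,0,0],"rot":[0,0,0],"hand":0.06}]' 40
python3 -c "
from h import *
go([.6026,.1803,.110],.927);print(bot.observe()['wrist_torque'])
ps=shots()
for q,f,c,a in scrapers(ps):print(np.round(q,4),round(f,3),'fix mm',np.round(tofix(q[:2])*1000,1))"
```

```text
t: 43.77
tool_pos: [0.6034, 0.1824, 0.2633]
orientation: [-2.805, -1.415, 0.0]
force: [0.4, -1.1, -0.0]
gripper_width: 0.0577
finger_force: 0.0
t 43.8 grasp [0.6033 0.1825 0.1083] toolyaw 0.934 width 0.0577 F [ 0.4 -1.1 -0. ] q6 0.74
rot [-0.    -0.     0.007] then delta mm [-2.2  0.7 -1.7]
[ 0.0130858  -0.04488034  0.00814474]
[0.5503 0.0795 0.2411 0.0315] 0.752 fix mm [-76.9 -85.8]
[0.5357 0.135  0.1954 0.0317] 0.884 fix mm [-77.2 -28.4]
```

```bash
python3 -m creep '[{"delta_pos":[0,0,0],"rot":[0,0,-0.1208],"hand":0.06},{"delta_pos":[0,0,0],"rot":[0,0,-0.1208],"hand":0.06},{"delta_pos":[0,0,0],"rot":[0,0,-0.1208],"hand":0.06},{"delta_pos":[0,0,0],"rot":[0,0,-0.1208],"hand":0.06},{"delta_pos":[0,0,0],"rot":[0,0,-0.1208],"hand":0.06},{"delta_pos":[0,0,0],"rot":[0,0,-0.1208],"hand":0.06},{"delta_pos":[0,0,0],"rot":[0,0,-0.1208],"hand":0.06},{"delta_pos":[0,0,0],"rot":[0,0,-0.1208],"hand":0.06},{"delta_pos":[0,0,0],"rot":[0,0,-0.1208],"hand":0.06},{"delta_pos":[0,0,0],"rot":[0,0,-0.1208],"hand":0.06},{"delta_pos":[0,0,0],"rot":[0,0,-0.1208],"hand":0.06},{"delta_pos":[0,0,0],"rot":[0,0,-0.1208],"hand":0.06},{"delta_pos":[0,0,0],"rot":[0,0,-0.1208],"hand":0.06}]' 40
python3 -m creep '[{"delta_pos":[0,0,0],"rot":[0,0,-0.1208],"hand":0.06},{"delta_pos":[0,0,0],"rot":[0,0,-0.1208],"hand":0.06},{"delta_pos":[0,0,0],"rot":[0,0,-0.1208],"hand":0.06},{"delta_pos":[0,0,0],"rot":[0,0,-0.1208],"hand":0.06},{"delta_pos":[0,0,0],"rot":[0,0,-0.1208],"hand":0.06},{"delta_pos":[0,0,0],"rot":[0,0,-0.1208],"hand":0.06},{"delta_pos":[0,0,0],"rot":[0,0,-0.1208],"hand":0.06},{"delta_pos":[0,0,0],"rot":[0,0,-0.1208],"hand":0.06},{"delta_pos":[0,0,0],"rot":[0,0,-0.1208],"hand":0.06},{"delta_pos":[0,0,0],"rot":[0,0,-0.1208],"hand":0.06},{"delta_pos":[0,0,0],"rot":[0,0,-0.1208],"hand":0.06},{"delta_pos":[0,0,0],"rot":[0,0,-0.1208],"hand":0.06},{"delta_pos":[0,0,0],"rot":[0,0,-0.1208],"hand":0.06},{"delta_pos":[0,0,0],"rot":[0,0,0],"hand":0.06},{"delta_pos":[0,0,0],"rot":[0,0,0],"hand":0.06}]' 40
python3 -c "
from h import *
go([.6031,.1810,.108],.927)"
```

```text
t: 44.95
tool_pos: [0.6034, 0.1824, 0.2632]
orientation: [-0.975, -2.986, 0.0]
force: [0.2, 0.2, 0.1]
gripper_width: 0.0599
finger_force: 0.0
t: 46.2
tool_pos: [0.6034, 0.1823, 0.2633]
orientation: [1.408, -2.808, -0.0]
force: [1.0, -0.4, -0.5]
gripper_width: 0.0603
finger_force: 0.0
t 46.2 grasp [0.6034 0.1823 0.1083] toolyaw -2.212 width 0.0603 F [ 1.  -0.4 -0.5] q6 -2.39
rot [ 0.    -0.     0.003] then delta mm [ 1.2 -0.6  0.3]
```

```bash
python3 -m creep '[{"delta_pos":[0.0012,-0.0006,0],"rot":[0,0,0],"hand":0.06},{"delta_pos":[0,0,0],"rot":[0,0,0],"hand":0.002},{"delta_pos":[0,0,0],"rot":[0,0,0],"hand":0.002},{"delta_pos":[0,0,0],"rot":[0,0,0],"hand":0.002},{"delta_pos":[0,0,0],"rot":[0,0,0],"hand":0.002},{"delta_pos":[0,0,0],"rot":[0,0,0],"hand":0.002},{"delta_pos":[0,0,0],"rot":[0,0,0],"hand":0.002},{"delta_pos":[0,0,0],"rot":[0,0,0],"hand":0.002},{"delta_pos":[0,0,0],"rot":[0,0,0],"hand":0.002}]' 40
python3 -m creep '[{"delta_pos":[0,0,0.0001],"rot":[0,0,0.06],"hand":0.002},{"delta_pos":[0,0,0.0001],"rot":[0,0,0.12],"hand":0.002},{"delta_pos":[0,0,0.0001],"rot":[0,0,0.12],"hand":0.002},{"delta_pos":[0,0,0.0001],"rot":[0,0,0.12],"hand":0.002},{"delta_pos":[0,0,0.0001],"rot":[0,0,0.12],"hand":0.002},{"delta_pos":[0,0,0.0001],"rot":[0,0,0.12],"hand":0.002},{"delta_pos":[0,0,0.0001],"rot":[0,0,0.12],"hand":0.002},{"delta_pos":[0,0,0.0001],"rot":[0,0,0.12],"hand":0.002},{"delta_pos":[0,0,0.0001],"rot":[0,0,0.12],"hand":0.002},{"delta_pos":[0,0,0.0001],"rot":[0,0,0.12],"hand":0.002},{"delta_pos":[0,0,0.0001],"rot":[0,0,0.12],"hand":0.002},{"delta_pos":[0,0,0.0001],"rot":[0,0,0.12],"hand":0.002},{"delta_pos":[0,0,0.0001],"rot":[0,0,0.12],"hand":0.002},{"delta_pos":[0,0,0],"rot":[0,0,0],"hand":0.002}]' 40
python3 -c "
from h import *
go([.6031,.1810,.108],.25);print(bot.observe()['wrist_torque'])"
```

```text
t: 46.95
tool_pos: [0.6034, 0.1806, 0.2636]
orientation: [-1.412, 2.805, -0.001]
force: [4.3, -2.5, -0.2]
gripper_width: 0.0098
finger_force: 41.2
t: 48.12
tool_pos: [0.6036, 0.1802, 0.2624]
orientation: [0.888, 3.011, -0.002]
force: [4.5, -5.5, 0.9]
gripper_width: 0.0094
finger_force: 41.4
t 48.1 grasp [0.6039 0.1799 0.1074] toolyaw 2.568 width 0.0094 F [ 4.5 -5.5  0.9] q6 -0.89
rot [-0.001  0.002 -0.823] then delta mm [ 0.5  1.2 -0.6]
[-1.12344565 -0.80673036 -0.12870013]
```

```bash
python3 -m creep '[{"delta_pos":[0,0,0.0001],"rot":[0,0,0.06],"hand":0.002},{"delta_pos":[0,0,0.0001],"rot":[0,0,0.12],"hand":0.002},{"delta_pos":[0,0,0.0001],"rot":[0,0,0.12],"hand":0.002},{"delta_pos":[0,0,0.0001],"rot":[0,0,0.12],"hand":0.002},{"delta_pos":[0,0,0.0001],"rot":[0,0,0.12],"hand":0.002},{"delta_pos":[0,0,0.0001],"rot":[0,0,0.12],"hand":0.002},{"delta_pos":[0,0,0.0001],"rot":[0,0,0.12],"hand":0.002},{"delta_pos":[0,0,0.0001],"rot":[0,0,0.12],"hand":0.002},{"delta_pos":[0,0,0.0001],"rot":[0,0,0.12],"hand":0.002},{"delta_pos":[0,0,0.0001],"rot":[0,0,0.12],"hand":0.002},{"delta_pos":[0,0,0.0001],"rot":[0,0,0.12],"hand":0.002},{"delta_pos":[0,0,0.0001],"rot":[0,0,0.12],"hand":0.002},{"delta_pos":[0,0,0.0001],"rot":[0,0,0.12],"hand":0.002},{"delta_pos":[0,0,0.0001],"rot":[0,0,0.12],"hand":0.002},{"delta_pos":[0,0,0.0001],"rot":[0,0,0.12],"hand":0.002},{"delta_pos":[0,0,0.0001],"rot":[0,0,0.12],"hand":0.002},{"delta_pos":[0,0,0.0001],"rot":[0,0,0.12],"hand":0.002},{"delta_pos":[0,0,0],"rot":[0,0,0],"hand":0.002}]' 40
python3 -c "
from h import *
go([.6031,.1810,.108],.25);print(bot.observe()['wrist_torque'])"
```

```text
t: 49.62
tool_pos: [0.6032, 0.1801, 0.2609]
orientation: [3.005, 0.91, -0.002]
force: [-1.4, -7.6, 3.6]
gripper_width: 0.0093
finger_force: 42.0
t 49.6 grasp [0.6031 0.1798 0.1059] toolyaw 0.588 width 0.0093 F [-1.4 -7.6  3.6] q6 1.09
rot [0.002 0.001 0.338] then delta mm [ 0.3 -1.2 -2.1]
[-1.45000984  0.18573768 -0.05549637]
```

```bash
python3 -m creep '[{"delta_pos":[0,0,0.0001],"rot":[0,0,0.08],"hand":0.002},{"delta_pos":[0,0,0.0001],"rot":[0,0,0.08],"hand":0.002},{"delta_pos":[0,0,0.0001],"rot":[0,0,0.08],"hand":0.002},{"delta_pos":[0,0,0],"rot":[0,0,0.05],"hand":0.002},{"delta_pos":[0,0,0],"rot":[0,0,0],"hand":0.002},{"delta_pos":[0,0,0],"rot":[0,0,0],"hand":0.002}]' 40
python3 -c "
from h import *
go([.6031,.1810,.108],.25);print(bot.observe()['wrist_torque'])"
python3 -m creep '[{"delta_pos":[0,0,0],"rot":[0,0,0.03],"hand":0.002},{"delta_pos":[0,0,0],"rot":[0,0,0.03],"hand":0.002},{"delta_pos":[0,0,0],"rot":[0,0,0],"hand":0.002},{"delta_pos":[0,0,0],"rot":[0,0,0],"hand":0.002}]' 40
python3 -c "
from h import *
go([.6031,.1810,.108],.25);print(bot.observe()['wrist_torque'])"
```

```text
t: 50.12
tool_pos: [0.6031, 0.1802, 0.2606]
orientation: [3.104, 0.476, -0.002]
force: [-1.6, -6.3, 5.8]
gripper_width: 0.0096
finger_force: 42.1
t 50.1 grasp [0.603  0.1799 0.1056] toolyaw 0.304 width 0.0096 F [-1.6 -6.3  5.8] q6 1.37
rot [0.002 0.001 0.054] then delta mm [ 0.4 -1.  -2.4]
[-1.30701     0.27606228 -0.08920189]
t: 50.45
tool_pos: [0.6031, 0.1802, 0.2606]
orientation: [3.116, 0.384, -0.002]
force: [-1.4, -7.6, 4.9]
gripper_width: 0.0095
finger_force: 42.0
t 50.5 grasp [0.603  0.1799 0.1056] toolyaw 0.245 width 0.0095 F [-1.4 -7.6  4.9] q6 1.43
rot [ 0.002  0.001 -0.005] then delta mm [ 0.4 -1.  -2.4]
[-1.27802407  0.2296721   0.10339087]
```

```bash
python3 -m creep '[{"delta_pos":[0,0,0],"rot":[0,0,0.03],"hand":0.002},{"delta_pos":[0,0,0],"rot":[0,0,0.03],"hand":0.002},{"delta_pos":[0,0,0],"rot":[0,0,0],"hand":0.002},{"delta_pos":[0,0,0],"rot":[0,0,0],"hand":0.002}]' 40
python3 -c "
from h import *
go([.6031,.1810,.108],.25);print(bot.observe()['wrist_torque'])"
python3 -m creep '[{"delta_pos":[0,0,0],"rot":[0,0,0.03],"hand":0.002},{"delta_pos":[0,0,0],"rot":[0,0,0],"hand":0.002},{"delta_pos":[0,0,0],"rot":[0,0,0],"hand":0.002}]' 40
python3 -c "
from h import *
go([.6031,.1810,.108],.25);print(bot.observe()['wrist_torque'])"
```

```text
t: 50.78
tool_pos: [0.6031, 0.1804, 0.2607]
orientation: [3.125, 0.293, -0.002]
force: [-1.1, -7.0, 4.4]
gripper_width: 0.0092
finger_force: 52.2
t 50.8 grasp [0.6029 0.18   0.1057] toolyaw 0.187 width 0.0092 F [-1.1 -7.   4.4] q6 1.49
rot [ 0.002  0.001 -0.063] then delta mm [ 0.4 -0.9 -2.3]
[-1.20826927  0.29499869  1.04244079]
t: 51.03
tool_pos: [0.603, 0.1805, 0.2607]
orientation: [3.129, 0.248, -0.002]
force: [-2.3, -6.2, 6.2]
gripper_width: 0.0094
finger_force: 64.4
t 51.0 grasp [0.6029 0.18   0.1057] toolyaw 0.158 width 0.0094 F [-2.3 -6.2  6.2] q6 1.52
rot [ 0.002  0.001 -0.092] then delta mm [ 0.4 -0.9 -2.3]
[-1.26582256  0.31386975  1.39783533]
```

The hard stop is reached: torque climbs to 1.4 N·m at fixture-aligned yaw, so the bolt is snug. Release, then go to the -y side with closed fingers for the fold.

```bash
python3 -m creep '[{"delta_pos":[0,0,0],"rot":[0,0,-0.03],"hand":0.002},{"delta_pos":[0,0,0],"rot":[0,0,-0.03],"hand":0.002},{"delta_pos":[0,0,0],"rot":[0,0,-0.015],"hand":0.002},{"delta_pos":[0,0,0],"rot":[0,0,0],"hand":0.045},{"delta_pos":[0,0,0],"rot":[0,0,0],"hand":0.045},{"delta_pos":[0,0,0],"rot":[0,0,0],"hand":0.045},{"delta_pos":[0,0,0],"rot":[0,0,0],"hand":0.045},{"delta_pos":[0,0,-0.02],"rot":[0,0,0],"hand":0.045},{"delta_pos":[0,0,-0.03],"rot":[0,0,0],"hand":0.045},{"delta_pos":[0,0,-0.02],"rot":[0,0,0],"hand":0.045},{"delta_pos":[0,0.025,0],"rot":[0,0,0],"hand":0.0},{"delta_pos":[0,0.025,0],"rot":[0,0,0],"hand":0.0},{"delta_pos":[0,0.005,0],"rot":[0,0,0],"hand":0.0},{"delta_pos":[0,0,0],"rot":[0,0,0],"hand":0.0},{"delta_pos":[0,0,0],"rot":[0,0,0],"hand":0.0},{"delta_pos":[0,0,0],"rot":[0,0,0],"hand":0.0}]' 40
python3 - <<'E'
from h import *
go(fix(0,-.05,.128),FA)
ps=shots()
for n,p in zip("st",ps):cv2.imwrite(f"pics/n_{n}.png",p["image"][:,:,::-1])
for q,f,c,a in scrapers(ps):print(np.round(q,4),round(f,3),"fix mm",np.round(tofix(q[:2])*1000,1))
s=ps[0]["image"][212:302,246:366,::-1];cv2.imwrite("pics/n.png",cv2.resize(s,None,fx=6,fy=6,interpolation=cv2.INTER_CUBIC))
E
```

```text
t: 52.37
tool_pos: [0.6155, 0.1283, 0.3299]
orientation: [-3.12, -0.361, 0.001]
force: [0.3, 1.1, -0.2]
gripper_width: -0.0002
finger_force: 0.0
t 52.4 grasp [0.6154 0.1283 0.1749] toolyaw 0.231 width -0.0002 F [ 0.3  1.1 -0.2] q6 1.36
rot [-0.     0.    -0.018] then delta mm [ 1.7 -4.5 46.9]
[0.5493 0.0784 0.2511 0.027 ] 0.662 fix mm [-78.1 -86.6]
```

View pics/n.png

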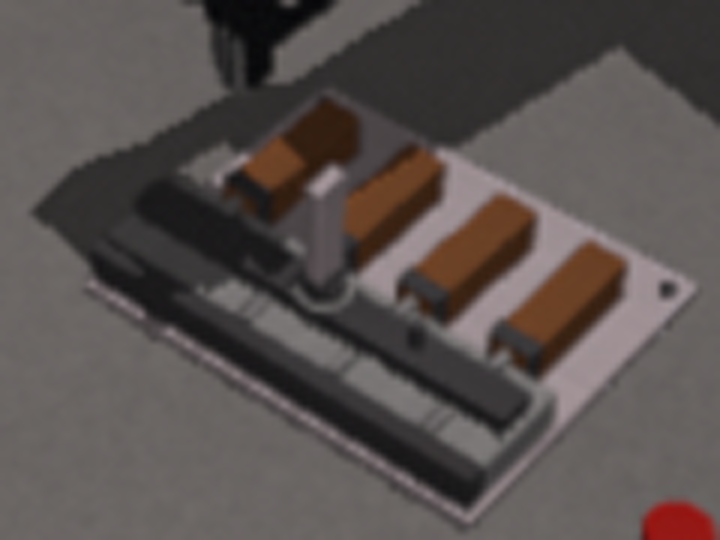

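The lever is upright at (325,225), broadside to the bar, with all the handles in place. Now the fold.

```bash
python3 -m creep '[{"delta_pos":[0.0017,0,0.02],"rot":[0,0,-0.018],"hand":0.0},{"delta_pos":[0,0,0.02],"rot":[0,0,0],"hand":0.0},{"delta_pos":[0,0,0.007],"rot":[0,0,0],"hand":0.0},{"delta_pos":[0,-0.01,0],"rot":[0,0,0],"hand":0.0},{"delta_pos":[0,-0.01,0],"rot":[0,0,0],"hand":0.0},{"delta_pos":[0,-0.006,0],"rot":[0,0,0],"hand":0.0},{"delta_pos":[0,0,0],"rot":[0,0,0],"hand":0.0}]' 40
python3 -c "
from h import *
go(fix(0,-.02,.128),FA)"
python3 -m creep '[{"delta_pos":[0,-0.005,0],"rot":[0,0,0],"hand":0.0},{"delta_pos":[0,-0.005,0],"rot":[0,0,0],"hand":0.0},{"delta_pos":[0,-0.003,0],"rot":[0,0,0],"hand":0.0},{"delta_pos":[0,0,0],"rot":[0,0,0],"hand":0.0}]' 40
python3 -c "
from h import *
go(fix(0,-.02,.128),FA)"
```

```text
t: 53.05
tool_pos: [0.6107, 0.1548, 0.2844]
orientation: [-3.117, -0.391, -0.003]
force: [0.6, 0.3, -0.1]
gripper_width: -0.0
finger_force: 0.0
t 53.0 grasp [0.611  0.1549 0.1294] toolyaw 0.25 width -0.0 F [ 0.6  0.3 -0.1] q6 1.38
rot [ 0.    -0.002  0.001] then delta mm [-0.5 -7.7  1.4]
t: 53.38
tool_pos: [0.6078, 0.1659, 0.2836]
orientation: [3.117, 0.389, 0.001]
force: [-0.2, -0.9, 0.6]
gripper_width: 0.0002
finger_force: 0.4
t 53.4 grasp [0.6079 0.1659 0.1286] toolyaw 0.248 width 0.0002 F [-0.2 -0.9  0.6] q6 1.4
rot [ 0.    -0.001 -0.001] then delta mm [-0.3  3.7  0.6]
```

```bash
python3 -m creep '[{"delta_pos":[0,-0.005,0.0003],"rot":[0,0,0],"hand":0.0},{"delta_pos":[0,-0.005,0.0003],"rot":[0,0,0],"hand":0.0},{"delta_pos":[0,0,0],"rot":[0,0,0],"hand":0.0}]' 40
python3 -m creep '[{"delta_pos":[0,-0.005,0.001],"rot":[0,0,0],"hand":0.0},{"delta_pos":[0,-0.005,0.001],"rot":[0,0,0],"hand":0.0},{"delta_pos":[0,-0.005,0.0015],"rot":[0,0,0],"hand":0.0},{"delta_pos":[0,0,0],"rot":[0,0,0],"hand":0.0}]' 40
python3 -c "
from h import *
go(fix(0,-.02,.128),FA)"
```

```text
t: 53.63
tool_pos: [0.6052, 0.1759, 0.2825]
orientation: [-3.117, -0.389, -0.0]
force: [1.1, -0.7, 1.0]
gripper_width: 0.0001
finger_force: 0.7
t: 53.97
tool_pos: [0.6014, 0.1907, 0.2784]
orientation: [-3.117, -0.39, 0.001]
force: [1.1, -2.0, -0.1]
gripper_width: 0.0003
finger_force: 0.5
t 54.0 grasp [0.6012 0.1907 0.1234] toolyaw 0.249 width 0.0003 F [ 1.1 -2.  -0.1] q6 1.44
rot [-0.     0.001 -0.   ] then delta mm [ 0.  29.4 -4.6]
```

```bash
python3 -m creep '[{"delta_pos":[0,-0.005,0.003],"rot":[0,0,0],"hand":0.0},{"delta_pos":[0,-0.005,0.004],"rot":[0,0,0],"hand":0.0},{"delta_pos":[0,-0.005,0.005],"rot":[0,0,0],"hand":0.0},{"delta_pos":[0,-0.005,0.005],"rot":[0,0,0],"hand":0.0},{"delta_pos":[0,0,0],"rot":[0,0,0],"hand":0.0}]' 40
python3 -m creep '[{"delta_pos":[0,-0.003,0.005],"rot":[0,0,0],"hand":0.0},{"delta_pos":[0,-0.003,0.006],"rot":[0,0,0],"hand":0.0},{"delta_pos":[0,0,0],"rot":[0,0,0],"hand":0.0}]' 40
python3 -m creep '[{"delta_pos":[0,-0.002,0.005],"rot":[0,0,0],"hand":0.0},{"delta_pos":[0,-0.001,0.003],"rot":[0,0,0],"hand":0.0},{"delta_pos":[0,0,0],"rot":[0,0,0],"hand":0.0}]' 40
python3 -c "
from h import *
go(fix(0,-.02,.128),FA)"
```

```text
t: 54.38
tool_pos: [0.5963, 0.2102, 0.2608]
orientation: [-3.117, -0.39, 0.002]
force: [1.2, 0.4, 1.5]
gripper_width: -0.0
finger_force: 0.3
t: 54.63
tool_pos: [0.595, 0.2155, 0.2496]
orientation: [-3.117, -0.389, 0.002]
force: [-0.5, 0.6, 0.5]
gripper_width: 0.0003
finger_force: 0.3
t: 54.88
tool_pos: [0.5946, 0.2178, 0.2422]
orientation: [3.117, 0.388, -0.001]
force: [0.7, -0.6, 0.0]
gripper_width: 0.0002
finger_force: 0.2
t 54.9 grasp [0.5945 0.2177 0.0872] toolyaw 0.248 width 0.0002 F [ 0.7 -0.6  0. ] q6 1.49
rot [ 0.     0.001 -0.001] then delta mm [ -0.1  57.3 -40.8]
```

```bash
python3 -m creep '[{"delta_pos":[0,0,0.002],"rot":[0,0,0],"hand":0.0},{"delta_pos":[0,0,0.002],"rot":[0,0,0],"hand":0.0},{"delta_pos":[0,0,0],"rot":[0,0,0],"hand":0.0}]' 40
python3 -m creep '[{"delta_pos":[0,0,0.001],"rot":[0,0,0],"hand":0.0},{"delta_pos":[0,0,0.001],"rot":[0,0,0],"hand":0.0},{"delta_pos":[0,0,0],"rot":[0,0,0],"hand":0.0}]' 40
```

```text
t: 55.13
tool_pos: [0.5945, 0.2181, 0.2387]
orientation: [-3.117, -0.388, 0.0]
force: [-0.3, 0.7, 1.8]
gripper_width: -0.0003
finger_force: 0.6
t: 55.38
tool_pos: [0.5946, 0.2181, 0.238]
orientation: [-3.117, -0.388, -0.001]
force: [-4.1, 0.4, 8.6]
gripper_width: 0.0001
finger_force: 4.3
```

```bash
python3 -m creep '[{"delta_pos":[0,0,0.001],"rot":[0,0,0],"hand":0.0},{"delta_pos":[0,0,0],"rot":[0,0,0],"hand":0.0},{"delta_pos":[0,0,0],"rot":[0,0,0],"hand":0.0},{"delta_pos":[0,0,0],"rot":[0,0,0],"hand":0.0}]' 40
python3 -m creep '[{"delta_pos":[0,0,-0.01],"rot":[0,0,0],"hand":0.0},{"delta_pos":[0,0,-0.03],"rot":[0,0,0],"hand":0.0},{"delta_pos":[0,0,-0.03],"rot":[0,0,0],"hand":0.0},{"delta_pos":[0,0.03,-0.03],"rot":[0,0,0],"hand":0.0},{"delta_pos":[0,0.04,-0.03],"rot":[0,0,0],"hand":0.0},{"delta_pos":[0,0.04,0],"rot":[0,0,0],"hand":0.0},{"delta_pos":[0,0.04,0],"rot":[0,0,0],"hand":0.0},{"delta_pos":[0,0.04,0],"rot":[0,0,0],"hand":0.0},{"delta_pos":[0,0.04,0],"rot":[0,0,0],"hand":0.0},{"delta_pos":[0,0.04,0],"rot":[0,0,0],"hand":0.0},{"delta_pos":[0,0.04,0],"rot":[0,0,0],"hand":0.0},{"delta_pos":[0,0,0],"rot":[0,0,0],"hand":0.0},{"delta_pos":[0,0,0],"rot":[0,0,0],"hand":0.0}]' 40
python3 - <<'E'
from h import *
ps=shots()
for q,f,c,a in scrapers(ps):print(np.round(q,4),round(f,3),"fix mm",np.round(tofix(q[:2])*1000,1),"dyaw",round(q[2]-FA,3))
t=ps[1]["image"][145:255,165:285,::-1];s=ps[0]["image"][220:305,250:366,::-1]
a=cv2.resize(s,(400,367),interpolation=cv2.INTER_CUBIC);b=cv2.resize(t,(400,367),interpolation=cv2.INTER_CUBIC);cv2.imwrite("pics/o.png",np.hstack([a,b]))
E
```

```text
t: 55.72
tool_pos: [0.5946, 0.2181, 0.2376]
orientation: [-3.117, -0.388, -0.002]
force: [-4.8, 1.9, 13.9]
gripper_width: -0.0001
finger_force: 6.7
t: 56.8
tool_pos: [0.6689, -0.078, 0.3598]
orientation: [-3.118, -0.383, 0.001]
force: [0.6, 0.6, 0.3]
gripper_width: -0.0
finger_force: 0.0
[0.5515 0.0791 0.2474 0.0298] 0.594 fix mm [-75.8 -86.5] dyaw -0.002
[0.5358 0.136  0.2498 0.0312] 0.651 fix mm [-76.9 -27.5] dyaw 0.001
[0.5209 0.1933 0.2644 0.0319] 0.635 fix mm [-77.2  31.7] dyaw 0.015
[0.5069 0.2488 0.2701 0.0309] 0.644 fix mm [-77.2  88.9] dyaw 0.021
```

View pics/o.png

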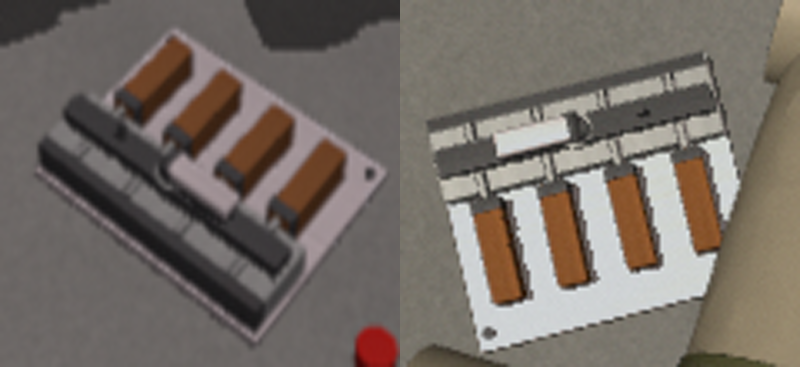

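The lever lies flat along the bar ((205,190) in the scene panel, (530,135) in the top panel), and all four scrapers are home and aligned. Handing in.

```bash
python3 -c "
from station import bot
print(bot.job_done())"
```

```text
the job is handed in; nothing more can be done
None
```

I slid all four brown scrapers home, one per slot, turned the bolt clockwise to its hard stop, then folded the lever flat along the bar; I handed the job in at about 57 s, but no verdict came back.

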